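# Bring a slide rack to the staining dish and hold it ready

## Task

The loaded slide rack in the drip tray is next for a timed dip: swing its folded carrying handle up until it snaps upright into its catch, then lift the rack by the handle and carry it over the row of bottles to the open staining dish. Hold it there, level and still, about a centimetre above the dish's rim and squarely lined up with the opening so that it could go straight down, without touching the dish, and finish while still holding it (I will call the dip). Leave the dishes and bottles where they stand, and do not tip the slides.

Things in the scene. Friction and masses are not known exactly. Their poses are not given: they have to be found in the camera images.
- slide_rack: Slide rack, loose, about 0.6 kg: steel frame, twenty glass slides. Origin: centre of its underside; z up, y along its length (116 mm over all), x across it (80 mm). Frame 37 mm high, an ear 73 mm high amid each end. Its wire bail handle turns about the line x=0, z=34 mm, parallel to y, with arms at y=+-54 mm; the grip bar is 75 mm from that line and folds out over the +x side.
- drip_tray: Fixed tray with a flat pale-blue sheet on its floor, 208 mm (x) by 268 mm (y), rim 22 mm high; the rack stands in it, 10 mm above the worktop. Origin: centre of its underside.
- rack_handle (a joint): Angle of the bail handle (rad): 0 upright at its stop pins (hard stop at -0.02), growing to 1.35 folded to the rack's +x side. Starts at 0.85 to 1.25; the stiff pivots (0.014 N m) keep it where it is left. From about 0.3 to 0.17 rad it is pushed past a spring ball catch (about 1 N at the grip), then it snaps in and rests between -0.02 and 0.05 rad.
- handle_grip (a point): Centre of the black round grip sleeve on the handle's bar: 13 mm thick (15 mm at its end flanges), 56 mm long along y. The frame turns with the handle: y along the bar, z away from the pivots; upright it is parallel to the rack's frame and 109 mm above the rack's underside. Lightly pinched, it turns between the fingers; gripped here, the rack hangs level below.
- open_dish: The open, empty, white staining dish, loose, 0.8 kg. Outside 116x148 mm at the rim and 66 mm high, opening 100 mm (x) by 132 mm (y), walls 5 mm. Origin: centre of its underside; y along its length. The rack's y must lie along the dish's y, either way round.
- dish_mouth (a point): Centre of the open dish's mouth, at the height of its rim (66 mm above its underside); axes as the dish.
- covered_dish: A second white dish of the same outside size with a blue cover and knob, 90 mm high in all; not the target. Leave it. Origin: centre of its underside.
- blue_cap_bottle: Pale bottle with a blue cap, 60 mm wide, 122 mm high, one of the row of three between tray and dishes. Origin: centre of its underside.
- red_cap_bottle: White reagent bottle with a red cap, 48 mm wide, 110 mm high, in the same row. Origin: centre of its underside.
- brown_bottle: Brown reagent bottle with a black cap, 33 mm wide, 85 mm high, in the same row. Origin: centre of its underside.
Not all that is in view belongs to the job. What is shaped like the red_cap_bottle but green is not meant.

How it is judged:
By the outcome, as a careful person would: the job done as asked, in the order asked, and still so for the second after the job is handed in, while the arm keeps its last pose, push and grip.
It also fails if it takes over 58 s, if anything falls off the work surface, if the arm or the gripper's body presses on something with over 40 N, if the wrist force passes 120 N, or if a joint passes its speed limit or range.

## Robot

A 6-joint arm with a two-finger parallel gripper is mounted at the origin on a cart in front of the work surface, level with it; the furniture and walls round the work are solid. World frame = base frame: x ahead of the robot, y to its left, z up, the work surface at z = 0. Lengths are in m, angles in degrees, forces in N, time in s.
With the tool pointing down it reaches from about 0.4 to 0.825 m from the base axis. Payload 7 kg.
Tool frame: the origin (TCP) lies at the very end of the fingers, on their centre line; the grasp point (between the pads) lies 19 mm behind it; z points along the fingers, y is the line along which they close (so a half turn about z gives the same grasp; the last joint's range is limited). The gripper opens to 88 mm and grips with 3 to 60 N. Pads are 19 mm wide; open, the fingers measure 130 mm over their backs; the gripper's body (78 mm by 193 mm) begins 47 mm behind the grasp point.
Start: joints at [83.715, 20.546, 0.682, 0, -70.136, -16.507], TCP at [0.261, 0.622, 0.191] pointing down, gripper open.
Joint ranges: [-176.03, 176.03], [-82.01, 121.73], [-58.28, 71.71], [-173.87, 95.51], [-174.79, -0.11], [-173.66, 173.66]. Speed limits (degrees/s): [136.94, 136.94, 172.46, 180, 180, 180].

## Interface

Orientations are given as [roll, pitch, yaw] about the fixed x, y, z axes, in that order (R = Rz(yaw) Ry(pitch) Rx(roll)).
In Python, from plant import ctrl, cams, workorder gives the robot as it stands.
- The arm moves only by the tool play_rows, never from a script. Its argument "motion" is a list of rows, each an object of numbers: "x", "y", "z": the shift along the tool's x, y, z normalised to -1 to 1, where 1 is 0.025 m; "rx", "ry", "rz": the turn, a rotation vector about the tool's x, y, z normalised to -1 to 1, where 1 is 4 degrees. A call has 1 to 20 rows; each row shifts and turns the commanded pose from where the row before left it, along the tool's axes as they then stand; what a row does not reach is not made up. A row lasts 1/8 s, in which the tool goes at most 62.5 mm and 10.7 degrees, less where a joint would pass 70% of its speed; a pose out of reach is approached as far as the arm can. A call with a number of a shift or a turn outside -1 to 1 is refused whole. A call with a gripper value outside its range is refused whole. "fingers" is the opening, from -1 (shut) to 1 (fully open), set as the call begins (left out, the last holds). The fingers move at their own pace and stop on an object; the grip force is fixed at half the most. Time passes only in rows, so rows that do not move let the fingers close. It gives the time, the measured TCP pose, the force, the opening and the grip force at its end, in the units of the state.
- ctrl.get_obs(): the state, without advancing time (a new reading comes with each control period).
- cams.snapshot(name): name is "scene" or "top"; returns the picture (480x640x3 uint8, blue, green, red); there is no depth.
- cams.get_calibration(name): a dict with "vertical_fov" (degrees; the focal length in pixels is half the picture's height over the tangent of half this angle, whatever the lens; pixels are square), "cx", "cy" (the principal point, pixels), "k1" (the pictures are not rectified: a ray, as slopes to the right and down, at radius r is drawn at 1 + k1 r^2 times it, then the intrinsics apply), "position" and "rotation" of the camera in the world. Camera axes: x right, y up, looking along -z (the intrinsics and any distortion apply to the point x, -y, -z); pixel columns grow to the right and rows downward; lengths in m; the calibration is good to about 2 mm. A picture is of the moment at which its call begins. get_calibration takes no time and is no camera call.
- workorder.close_job(): hands the job in; it is judged then, once.
The state is a dict: "clock": time; "joint_pos": joint angles; "qvel": joint speeds; "tau": joint torques, N m; "tool_pos": TCP position; "orientation": TCP orientation; "force": force on the tool from outside, world axes, zero at the start; "moment": the same for the moment, N m; "opening": finger opening in m; "gripper_force": force on a finger pad.
Only numpy, scipy, OpenCV 4.12 (cv2) and the standard library are available. Lean on these libraries where they do the work, as an engineer would, in place of code of your own. Each camera call takes 0.05 s, during which the arm holds its last target. There are 200 camera calls.

## Working session

There is one attempt and no reset: what is moved stays moved. The work goes in short steps, Python scripts to look and compute and a tool call to move; the robot and the scene stay as the last step left them, time stands still between calls to the robot, and variables do not carry over. Pictures are saved under pics/ and viewed, at most 10 in all, crops included, and the job is handed in when it is done.

Besides the shell and the picture viewer there is one more tool, called as name(argument=value, ...), one argument or row to a line, values as JSON. play_rows: Moves the arm, as the interface text tells. Its arguments: {"type":"object","properties":{"motion":{"type":"array"},"fingers":{"type":"number"}},"required":["motion"]}

```bash
mkdir -p pics
cat > h.py <<'E'
import numpy as np, cv2
from plant import ctrl, cams, workorder
def cal(n):
    c=cams.get_calibration(n); f=240/np.tan(np.radians(c['vertical_fov'])/2)
    return c,f
def ray(n,u,v):
    c,f=cal(n); d=np.array([(u-c['cx'])/f,(v-c['cy'])/f]); s=d.copy()
    for _ in range(30): s=d/(1+c['k1']*(s@s))
    return np.array(c['position']),np.array(c['rotation'])@np.array([s[0],-s[1],-1])
def at(n,u,v,z):
    p,r=ray(n,u,v); return p+r*(z-p[2])/r[2]
def proj(n,P):
    c,f=cal(n); q=np.array(c['rotation']).T@(np.array(P)-c['position'])
    s=np.array([q[0],-q[1]])/-q[2]; s=s*(1+c['k1']*(s@s)); return s*f+[c['cx'],c['cy']]
E
python3 - <<'E'
from h import *
for n in('scene','top'):
    cv2.imwrite(f'pics/{n}0.png',cams.snapshot(n)); c=cams.get_calibration(n); print(c)
print(ctrl.get_obs())
E
```

```text
{'vertical_fov': 55.07147015310837, 'cx': 315.78107678416114, 'cy': 238.68783222315543, 'k1': -0.12279298314542485, 'position': array([-0.17232156, -0.50878661,  0.53288513]), 'rotation': array([ 62.12822153,   1.29748337, -52.77022883])}
{'vertical_fov': 50.31754336255535, 'cx': 331.57932000510374, 'cy': 240.1454551786933, 'k1': -0.11421691602079476, 'position': array([ 0.42001824, -0.01087907,  1.2265042 ]), 'rotation': array([  3.45305279,  -0.76797601, -88.78972345])}
{'clock': 0.1, 'joint_pos': array([ 8.37140506e+01,  2.05878194e+01,  6.39922523e-01, -1.80944156e-02,
       -7.01371793e+01, -1.65065634e+01]), 'qvel': array([-0.09697746, -0.1175671 ,  0.12067457, -0.07196785,  0.06863108,
       -0.02997369]), 'tau': array([-1.07988468e-03, -5.84162164e+01,  2.93750489e+01,  7.01557875e+00,
        1.01015886e-02, -5.26879387e-05]), 'tool_pos': array([0.2613322 , 0.62182411, 0.19021663]), 'orientation': array([ 1.79913596e+02, -7.86471877e-03, -2.27986674e+01]), 'force': array([-0.05315698, -0.03639373,  0.61109039]), 'moment': array([ 0.00239783,  0.01222084, -0.04770377]), 'gripper_force': 0.0, 'opening': 0.08742506678698116}
```

Rotation is given as roll/pitch/yaw; I'll fix the helper for that.

```bash
python3 - <<'E'
s=open('h.py').read()
s=s.replace("    return c,f\n","    c=dict(c); c['rotation']=Rotation.from_euler('xyz',c['rotation'],degrees=True).as_matrix()\n    return c,f\n",1)
s=s.replace("import numpy","from scipy.spatial.transform import Rotation\nimport numpy",1)
open('h.py','w').write(s)
E
python3 -c "
from h import *
print(proj('top',[.261,.622,.191]),proj('scene',[.261,.622,.191]))"
```

```text
[ 21.61130486 338.96650495] [ 58.35387504 170.80473773]
```

View pics/top0.png

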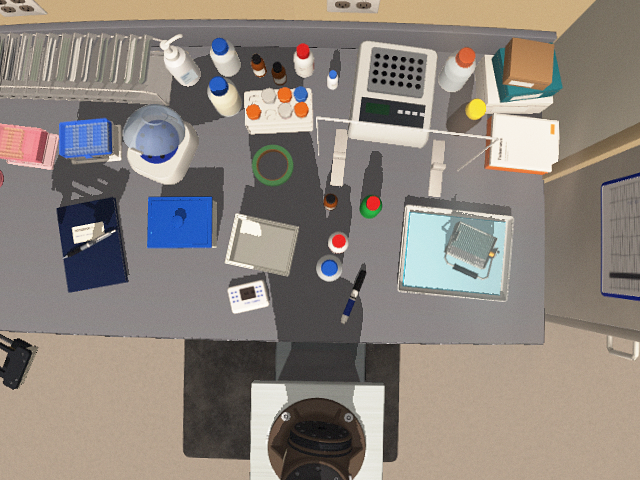

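View pics/scene0.png

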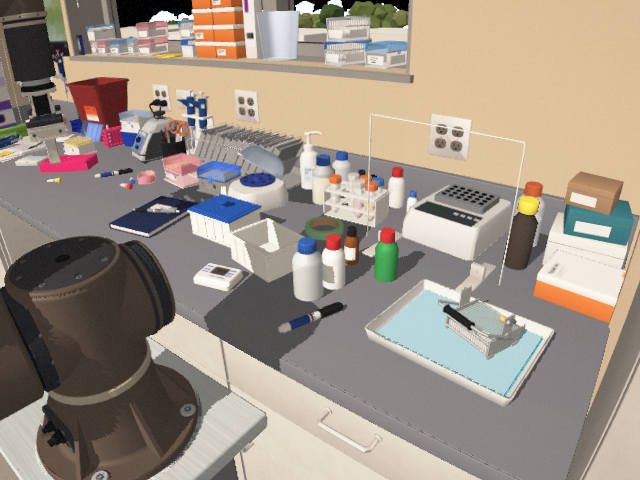

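The top view shows the tray at (455,252) with the rack at about (470,245) and the open dish at (262,244). The covered dish is at (180,222), and the bottles are blue (329,268), red-cap white (338,242) and brown (331,202). The green lookalike is at (371,207). A clear-shield frame stands behind, at about (317,118)–(497,138). Next I'll enlarge the rack and dish.

Run:
```python
from h import *
t=cv2.imread('pics/top0.png'); s=cv2.imread('pics/scene0.png')
a=cv2.resize(t[205:295,430:520],None,fx=6,fy=6,interpolation=cv2.INTER_CUBIC)   # 540x540
cv2.imwrite('pics/c1.png',a)
b=cv2.resize(s[270:370,420:550],None,fx=6,fy=6,interpolation=cv2.INTER_CUBIC)
cv2.imwrite('pics/c2.png',b)
c=cv2.resize(t[200:290,210:320],None,fx=6,fy=6,interpolation=cv2.INTER_CUBIC)
cv2.imwrite('pics/c3.png',c)
```

```text
(no output)
```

View pics/c1.png

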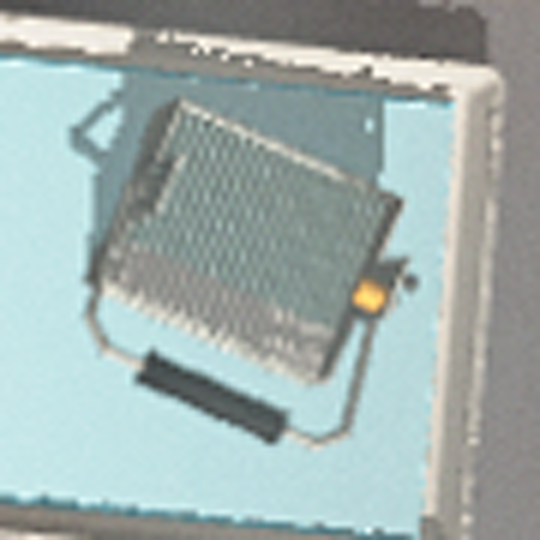

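View pics/c2.png

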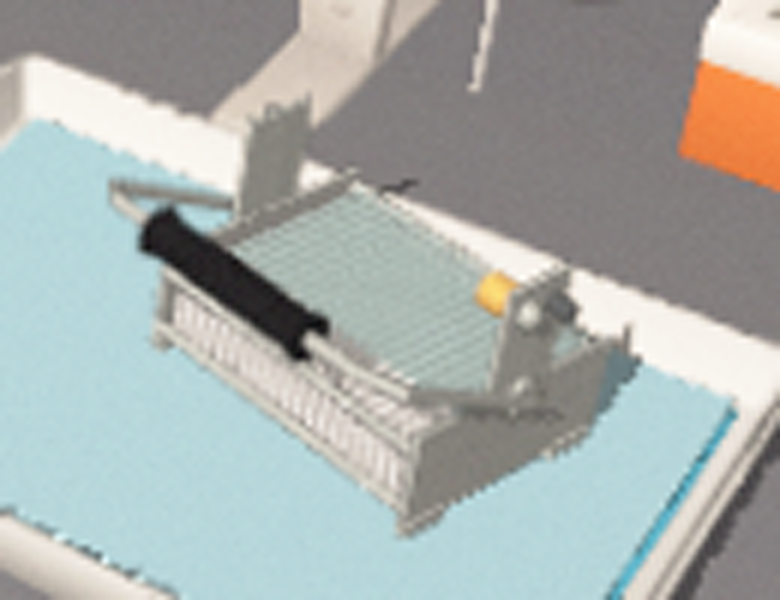

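View pics/c3.png

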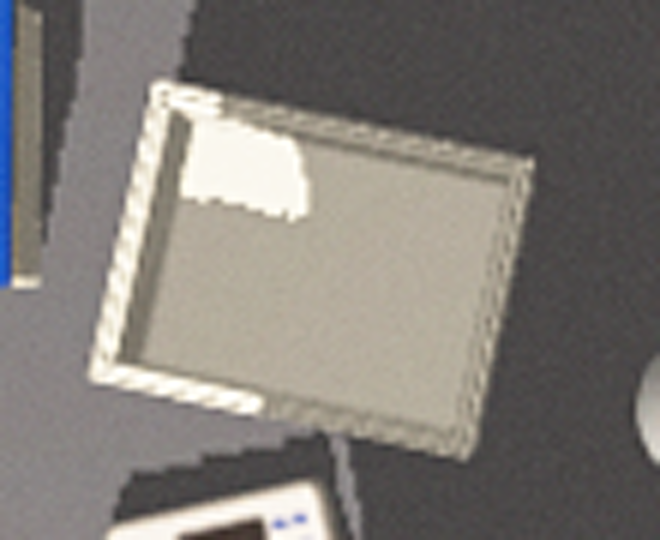

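The crops show the black grip folded towards the robot. In c1 its ends are about (147,368) and (280,428), and in c2 about (160,228) and (312,335). The frame-top corners in c1 are (180,100), (402,203), (320,380) and (97,285). The dish rim's outer corners in c3 are (155,85), (533,160), (470,458) and (93,378).

Run:
```python
from h import *
np.set_printoptions(precision=4,suppress=True)
T=lambda p,o:(o[0]+(p[0]-2.5)/6,o[1]+(p[1]-2.5)/6)
print('rack corners z=.047')
R=[at('top',*T(p,(430,205)),.047) for p in [(180,100),(402,203),(320,380),(97,285)]]
for a,b in zip(R,R[1:]+R[:1]): print(a,np.linalg.norm(b-a))
print('c',np.mean(R,0)); 
d=(R[1]-R[0])+(R[2]-R[3]);print('long axis ang',np.degrees(np.arctan2(d[1],d[0])))
e=(R[3]-R[0])+(R[2]-R[1]);print('x axis ang',np.degrees(np.arctan2(e[1],e[0])))
print('dish')
D=[at('top',*T(p,(210,200)),.066) for p in [(155,85),(533,160),(470,458),(93,378)]]
for a,b in zip(D,D[1:]+D[:1]): print(a,np.linalg.norm(b-a))
print('c',np.mean(D,0)); d=(D[1]-D[0])+(D[2]-D[3]);print('ang',np.degrees(np.arctan2(d[1],d[0])))
e=(D[3]-D[0])+(D[2]-D[1]);print('short ang',np.degrees(np.arctan2(e[1],e[0])))
def tri(pt,ps):
    A=[];b=[]
    for n,p in(('top',pt),('scene',ps)):
        o,r=ray(n,*p); r/=np.linalg.norm(r); M=np.eye(3)-np.outer(r,r);A.append(M);b.append(M@o)
    x,res,*_=np.linalg.lstsq(np.vstack(A),np.hstack(b),rcond=None); return x,res
for a,b in(((147,368),(160,228)),((280,428),(312,335))):
    print('grip end',tri(T(a,(430,205)),T(b,(420,270))))
for nm,u,v,z in(('blue',329,268,.122),('red',338,242,.11),('brown',331,202,.085),('green',372,205,.11)): print(nm,at('top',u,v,z))
for nm,u,v in(('tl',407,206),('tr',513,212),('br',506,300),('bl',399,293)): print('tray',at('top',u,v,.022))
for n,p in(('sh',(317,118)),('sh2',(497,138))):
    print(n,at('top',*p,.2))
print('shield top',tri((317,118),(370,115)),tri((497,138),(523,142)))
```

```text
rack corners z=.047
[ 0.5424 -0.3241  0.047 ] 0.09690775568579996
[ 0.5041 -0.4131  0.047 ] 0.07713510346491946
[ 0.4342 -0.3805  0.047 ] 0.09549939467359934
[ 0.4695 -0.2918  0.047 ] 0.07982091501123002
c [ 0.4876 -0.3524  0.047 ]
long axis ang -112.49725227589981
x axis ang 155.51621145079943
dish
[0.546  0.1962 0.066 ] 0.1471743201909894
[0.5204 0.0513 0.066 ] 0.1153573639289857
[0.407  0.0723 0.066 ] 0.1464292221097722
[0.4339 0.2162 0.066 ] 0.11384830468787574
c [0.4768 0.134  0.066 ]
ang -100.30358414456097
short ang 169.69156184494867
grip end (array([ 0.437 , -0.3036,  0.0774]), array([0.]))
grip end (array([ 0.4154, -0.3554,  0.0776]), array([0.]))
blue [ 0.4266 -0.02    0.122 ]
red [ 0.4839 -0.0386  0.11  ]
brown [ 0.5751 -0.0216  0.085 ]
green [ 0.5672 -0.1118  0.11  ]
tray [ 0.5785 -0.2035  0.022 ]
tray [ 0.5708 -0.4627  0.022 ]
tray [ 0.3588 -0.4458  0.022 ]
tray [ 0.3716 -0.1871  0.022 ]
sh [0.733  0.0119 0.2   ]
sh2 [ 0.7029 -0.3633  0.2   ]
shield top (array([0.7009, 0.0106, 0.3033]), array([0.])) (array([ 0.6733, -0.326 ,  0.3056]), array([0.]))
```

play_rows(
  motion=[
    {"x": 0.95,"y": 0.97},
    {"x": 0.95,"y": 0.97},
    {"x": 0.95,"y": 0.97},
    {"x": 0.95,"y": 0.97},
    {"x": 0.95,"y": 0.97},
    {"x": 0.95,"y": 0.97},
    {"x": 0.95,"y": 0.97},
    {"x": 0.95,"y": 0.97},
    {"x": 0.95,"y": 0.97},
    {"x": 0.95,"y": 0.97},
    {"x": 0.95,"y": 0.97},
    {"x": 0.95,"y": 0.97},
    {"x": 0.95,"y": 0.97},
    {"x": 0.95,"y": 0.97},
    {"x": 0.95,"y": 0.97},
    {"rz": 1},
    {"rz": 1},
    {"rz": 1},
    {"rz": 1},
    {"rz": 1},
  ],
  fingers=-0.25,
)

```text
$.motion[0]: bad value
```

play_rows(
  motion=[
    {"rz": 1},
    {"rz": 1},
    {"rz": 1},
    {"rz": 1},
    {"rz": 1},
    {"rz": 1},
    {"rz": 1},
    {"rz": 1},
    {"rz": 1},
    {"rz": 1},
    {"rz": 1},
    {"rz": 1},
    {"rz": 1},
    {"rz": 1},
    {"rz": 1},
    {"rz": 1},
    {"rz": 1},
    {"rz": 0.55},
    {},
  ],
)

```text
$.motion[0]: bad value
```

play_rows(
  motion=[
    {"x": 0.95,"y": 0.97,"z": 0,"rx": 0,"ry": 0,"rz": 0},
    {"x": 0.95,"y": 0.97,"z": 0,"rx": 0,"ry": 0,"rz": 0},
  ],
  fingers=-0.25,
)

```text
clock: 0.35
tool_pos: [0.2864, 0.5582, 0.1902]
orientation: [179.9, -0.0, -22.8]
force: [0.4, 0.2, -0.1]
opening: 0.073
gripper_force: 0.0
```

play_rows(
  motion=[
    {"x": 0.95,"y": 0.97,"z": 0,"rx": 0,"ry": 0,"rz": 0},
    {"x": 0.95,"y": 0.97,"z": 0,"rx": 0,"ry": 0,"rz": 0},
    {"x": 0.95,"y": 0.97,"z": 0,"rx": 0,"ry": 0,"rz": 0},
    {"x": 0.95,"y": 0.97,"z": 0,"rx": 0,"ry": 0,"rz": 0},
    {"x": 0.95,"y": 0.97,"z": 0,"rx": 0,"ry": 0,"rz": 0},
    {"x": 0.95,"y": 0.97,"z": 0,"rx": 0,"ry": 0,"rz": 0},
    {"x": 0.95,"y": 0.97,"z": 0,"rx": 0,"ry": 0,"rz": 0},
    {"x": 0.95,"y": 0.97,"z": 0,"rx": 0,"ry": 0,"rz": 0},
    {"x": 0.95,"y": 0.97,"z": 0,"rx": 0,"ry": 0,"rz": 0},
    {"x": 0.95,"y": 0.97,"z": 0,"rx": 0,"ry": 0,"rz": 0},
    {"x": 0.95,"y": 0.97,"z": 0,"rx": 0,"ry": 0,"rz": 0},
    {"x": 0.95,"y": 0.97,"z": 0,"rx": 0,"ry": 0,"rz": 0},
    {"x": 0.95,"y": 0.97,"z": 0,"rx": 0,"ry": 0,"rz": 0},
    {"x": 0,"y": 0,"z": 0,"rx": 0,"ry": 0,"rz": 1},
    {"x": 0,"y": 0,"z": 0,"rx": 0,"ry": 0,"rz": 1},
    {"x": 0,"y": 0,"z": 0,"rx": 0,"ry": 0,"rz": 1},
    {"x": 0,"y": 0,"z": 0,"rx": 0,"ry": 0,"rz": 1},
    {"x": 0,"y": 0,"z": 0,"rx": 0,"ry": 0,"rz": 1},
    {"x": 0,"y": 0,"z": 0,"rx": 0,"ry": 0,"rz": 1},
    {"x": 0,"y": 0,"z": 0,"rx": 0,"ry": 0,"rz": 1},
  ],
)

```text
clock: 2.85
tool_pos: [0.4487, 0.1488, 0.1908]
orientation: [180.0, 0.0, -50.9]
force: [0.4, 0.2, 0.3]
opening: 0.0329
gripper_force: 0.0
```

play_rows(
  motion=[
    {"x": 0,"y": 0,"z": 0,"rx": 0,"ry": 0,"rz": 1},
    {"x": 0,"y": 0,"z": 0,"rx": 0,"ry": 0,"rz": 1},
    {"x": 0,"y": 0,"z": 0,"rx": 0,"ry": 0,"rz": 1},
    {"x": 0,"y": 0,"z": 0,"rx": 0,"ry": 0,"rz": 1},
    {"x": 0,"y": 0,"z": 0,"rx": 0,"ry": 0,"rz": 1},
    {"x": 0,"y": 0,"z": 0,"rx": 0,"ry": 0,"rz": 1},
    {"x": 0,"y": 0,"z": 0,"rx": 0,"ry": 0,"rz": 1},
    {"x": 0,"y": 0,"z": 0,"rx": 0,"ry": 0,"rz": 1},
    {"x": 0,"y": 0,"z": 0,"rx": 0,"ry": 0,"rz": 1},
    {"x": 0,"y": 0,"z": 0,"rx": 0,"ry": 0,"rz": 1},
    {"x": 0,"y": 0,"z": 0,"rx": 0,"ry": 0,"rz": 1},
    {"x": 0,"y": 0,"z": 0,"rx": 0,"ry": 0,"rz": 1},
    {"x": 0,"y": 0,"z": 0,"rx": 0,"ry": 0,"rz": 1},
    {"x": 0,"y": 0,"z": 0,"rx": 0,"ry": 0,"rz": 1},
    {"x": 0,"y": 0,"z": 0,"rx": 0,"ry": 0,"rz": 1},
    {"x": 0,"y": 0,"z": 0,"rx": 0,"ry": 0,"rz": 0.55},
    {"x": 0,"y": 0,"z": 0,"rx": 0,"ry": 0,"rz": 0},
  ],
)

```text
clock: 4.97
tool_pos: [0.4488, 0.1488, 0.1908]
orientation: [180.0, -0.0, -113.0]
force: [0.5, 0.1, 0.2]
opening: 0.0326
gripper_force: 0.0
```

play_rows(
  motion=[
    {"x": 1,"y": -0.37,"z": 0,"rx": 0,"ry": 0,"rz": 0},
    {"x": 1,"y": -0.37,"z": 0,"rx": 0,"ry": 0,"rz": 0},
    {"x": 1,"y": -0.37,"z": 0,"rx": 0,"ry": 0,"rz": 0},
    {"x": 1,"y": -0.37,"z": 0,"rx": 0,"ry": 0,"rz": 0},
    {"x": 1,"y": -0.37,"z": 0,"rx": 0,"ry": 0,"rz": 0},
    {"x": 1,"y": -0.37,"z": 0,"rx": 0,"ry": 0,"rz": 0},
    {"x": 1,"y": -0.37,"z": 0,"rx": 0,"ry": 0,"rz": 0},
    {"x": 1,"y": -0.37,"z": 0,"rx": 0,"ry": 0,"rz": 0},
    {"x": 1,"y": -0.37,"z": 0,"rx": 0,"ry": 0,"rz": 0},
    {"x": 1,"y": -0.37,"z": 0,"rx": 0,"ry": 0,"rz": 0},
    {"x": 1,"y": -0.37,"z": 0,"rx": 0,"ry": 0,"rz": 0},
    {"x": 1,"y": -0.37,"z": 0,"rx": 0,"ry": 0,"rz": 0},
    {"x": 1,"y": -0.37,"z": 0,"rx": 0,"ry": 0,"rz": 0},
    {"x": 1,"y": -0.37,"z": 0,"rx": 0,"ry": 0,"rz": 0},
    {"x": 1,"y": -0.37,"z": 0,"rx": 0,"ry": 0,"rz": 0},
    {"x": 1,"y": -0.37,"z": 0,"rx": 0,"ry": 0,"rz": 0},
    {"x": 1,"y": -0.37,"z": 0,"rx": 0,"ry": 0,"rz": 0},
    {"x": 1,"y": -0.37,"z": 0,"rx": 0,"ry": 0,"rz": 0},
    {"x": 0,"y": 0,"z": 0,"rx": 0,"ry": 0,"rz": 0},
  ],
)

```text
clock: 7.35
tool_pos: [0.4261, -0.3315, 0.1905]
orientation: [179.9, -0.0, -113.1]
force: [0.9, 0.2, -0.5]
opening: 0.0328
gripper_force: 0.0
```

play_rows(
  motion=[
    {"x": 0,"y": 0,"z": 1,"rx": 0,"ry": 0,"rz": 0},
    {"x": 0,"y": 0,"z": 1,"rx": 0,"ry": 0,"rz": 0},
    {"x": 0,"y": 0,"z": 1,"rx": 0,"ry": 0,"rz": 0},
    {"x": 0,"y": 0,"z": 0.6,"rx": 0,"ry": 0,"rz": 0},
    {"x": 0,"y": 0,"z": 0,"rx": 0,"ry": 0,"rz": 0},
  ],
)

```text
clock: 7.98
tool_pos: [0.426, -0.3298, 0.1003]
orientation: [179.9, -0.0, -113.0]
force: [0.1, 0.3, 0.1]
opening: 0.0328
gripper_force: 0.0
```

Run:
```python
from h import *
s=cams.snapshot('scene')
cv2.imwrite('pics/c4.png',cv2.resize(s[230:370,380:550],None,fx=4.2,fy=4.2,interpolation=cv2.INTER_CUBIC))
```

```text
(no output)
```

View pics/c4.png

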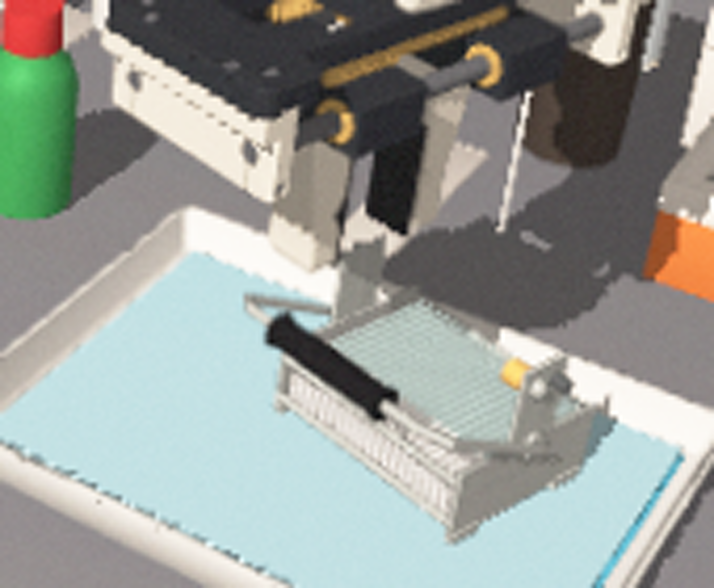

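Run:
```python
from h import *
o=ctrl.get_obs();P=o['tool_pos'];R=Rotation.from_euler('xyz',o['orientation'],degrees=True).as_matrix()
f=lambda p:(p-[380,230])*4.2
print(P,f(proj('scene',P)),[f(proj('scene',P+R@[dx,s*d,0])) for d in(.0164,.0374) for s in(1,-1) for dx in (-.0095,.0095)])
print(f(proj('scene',[.4262,-.3295,.0775])))
t=cams.snapshot('top'); cv2.imwrite('pics/c5.png',cv2.resize(t[195:295,420:520],None,fx=6,fy=6,interpolation=cv2.INTER_CUBIC))
```

```text
[ 0.4266183  -0.33024741  0.10124962] [341.31495092 311.85703889] [array([291.87796712, 313.19783071]), array([328.08154072, 338.79252867]), array([353.99018161, 285.96904769]), array([390.46878209, 310.47000333]), array([250.57136085, 331.21047156]), array([286.54616767, 357.54067346]), array([392.27089492, 269.09987451]), array([428.87676341, 292.93440552])]
[330.71428233 362.22925224]
```

View pics/c5.png

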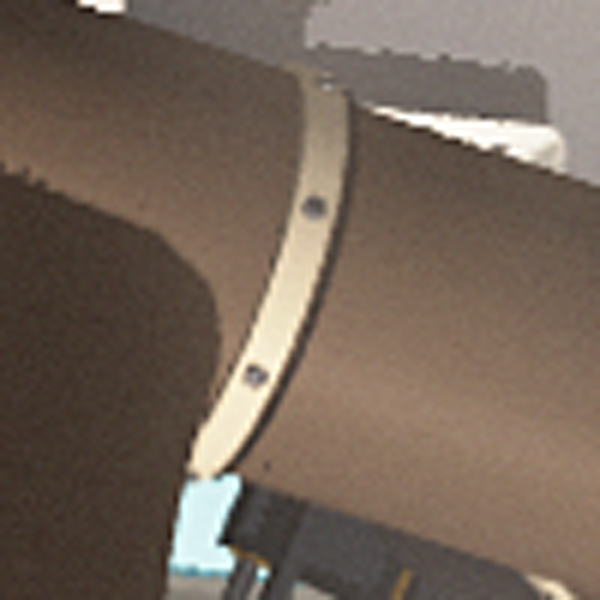

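The top view is blocked by the arm. In the scene crop the fingertips sit about 70 px higher than predicted, so I'll check this with a fresh snapshot.

Run:
```python
from h import *
s=cams.snapshot('scene'); cv2.imwrite('pics/s1.png',s)
c=cv2.resize(s[230:370,380:550],None,fx=4.2,fy=4.2,interpolation=cv2.INTER_CUBIC)
o=cv2.imread('pics/c4.png'); d=cv2.absdiff(c,o); print(c.shape,d.mean(),d[:280].mean(),d[300:].mean())
print(ctrl.get_obs()['tool_pos'],ctrl.get_obs()['clock'])
# check: rack foot, tray corners
print('foot z=.01', at('scene',420+401.5/6,270+532.5/6,.010))
yaw=np.radians(157);ex=np.array([np.cos(yaw),np.sin(yaw),0]);ey=np.array([-ex[1],ex[0],0]);C=np.array([.4878,-.3545,.010])
for sx,sy in((1,1),(1,-1),(-1,1),(-1,-1)):
  P=C+ex*.04*sx+ey*.048*sy; print(sx,sy,P,(proj('scene',P)-[420,270])*6,(proj('scene',P+[0,0,.037])-[420,270])*6)
for P in ([.3716,-.1871,.022],[.3588,-.4458,.022],[.5785,-.2035,.022]): print('tray corner in scene',proj('scene',P))
```

```text
(588, 714, 3) 4.418963617192909 7.861174469787915 1.228258896151053
[ 0.42725665 -0.33058853  0.10206934] 8.125
foot z=.01 [ 0.43318426 -0.38579474  0.01      ]
1 1 [ 0.43222471 -0.38305499  0.01      ] [390.70821407 530.69621842] [413.81306953 426.41050685]
1 -1 [ 0.4697349  -0.29468652  0.01      ] [148.14788565 344.67461002] [163.16926966 244.37963434]
-1 1 [ 0.5058651  -0.41431348  0.01      ] [581.72209806 425.45967417] [607.70827085 323.65410532]
-1 -1 [ 0.54337529 -0.32594501  0.01      ] [336.6948721  256.62069807] [354.82529709 158.84635025]
tray corner in scene [364.53488291 329.04213333]
tray corner in scene [510.04352615 397.13339335]
tray corner in scene [425.33139733 278.75741749]
```

Run:
```python
from h import *
s=cv2.imread('pics/s1.png')
cv2.imwrite('pics/c6.png',cv2.resize(s[230:370,380:550],None,fx=4.2,fy=4.2,interpolation=cv2.INTER_CUBIC))
for i in range(3): o=ctrl.get_obs(); print(o['clock'],o['tool_pos'],o['joint_pos'],o['force'])
```

```text
8.125 [ 0.42725665 -0.33058853  0.10206934] [-1.69208222e+01  1.23033226e+01 -2.34729664e+01  2.11407010e-02
 -5.41375846e+01 -6.05562099e+00] [ 0.0973454  -0.51725921  0.74657326]
8.125 [ 0.42725665 -0.33058853  0.10206934] [-1.69208222e+01  1.23033226e+01 -2.34729664e+01  2.11407010e-02
 -5.41375846e+01 -6.05562099e+00] [ 0.0973454  -0.51725921  0.74657326]
8.125 [ 0.42725665 -0.33058853  0.10206934] [-1.69208222e+01  1.23033226e+01 -2.34729664e+01  2.11407010e-02
 -5.41375846e+01 -6.05562099e+00] [ 0.0973454  -0.51725921  0.74657326]
```

View pics/c6.png

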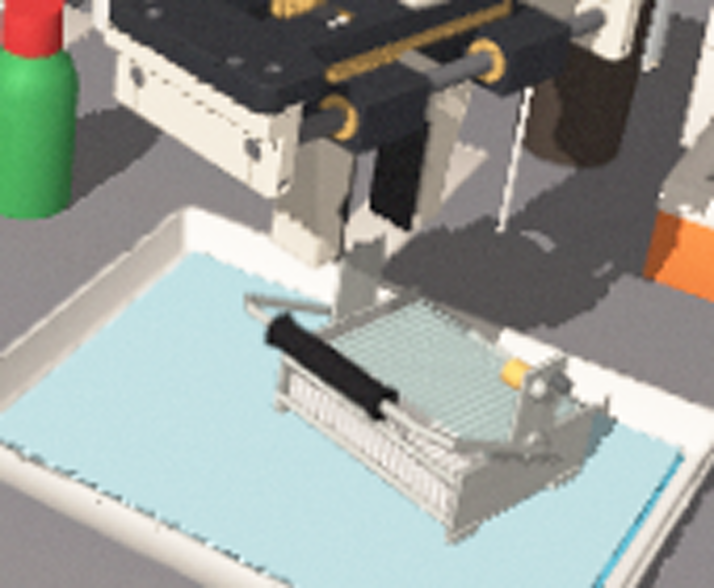

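Run:
```python
from h import *
np.set_printoptions(precision=1,suppress=True)
o=ctrl.get_obs();P=o['tool_pos'];R=Rotation.from_euler('xyz',o['orientation'],degrees=True).as_matrix()
f=lambda p:(p-[380,230])*4.2
for dz in(0,.036):
  Q=P+[0,0,dz]
  print(dz,'plate',[f(proj('scene',Q+R@[sx*.039,.0965,-.066])) for sx in(-1,1)],'top',[(proj('top',Q+R@[sx*.039,.0965,-.066])) for sx in(-1,1)])
from scipy.optimize import least_squares
obs=[((-.0095,-.0164,0),(372,215)),((.0095,-.0164,0),(408,231)),((.0095,.0164,0),(346,250)),((.0095,.0374,0),(312,263)),((-.0095,.0374,0),(275,240)),((.039,.0965,-.066),(275,198)),((-.039,.0965,-.066),(115,75))]
for sel in(obs,obs[:5],obs[5:]):
  r=least_squares(lambda d:np.hstack([f(proj('scene',P+d+R@np.array(a)))-b for a,b in sel]),np.zeros(3),x_scale=.01)
  print('offset mm',r.x*1000,'rms',np.sqrt((r.fun**2).mean()),r.fun)
t=cv2.imread('pics/top0.png');s=cv2.imread('pics/scene0.png')
print(proj('top',[.261,.622,.191]),proj('scene',[.261,.622,.191]))
a=cv2.resize(t[320:400,0:60],None,fx=6,fy=6,interpolation=cv2.INTER_CUBIC);b=cv2.resize(s[100:180,20:90],None,fx=6,fy=6,interpolation=cv2.INTER_CUBIC)
cv2.imwrite('pics/c7.png',np.hstack([a,b]))
```

```text
0 plate [array([ 89.5, 188.4]), array([243.1, 298.4])] top [array([442.3, 305.3]), array([475.9, 320.3])]
0.036 plate [array([96.5, 99.2]), array([255.4, 204. ])] top [array([446.4, 306.4]), array([481.1, 322. ])]
offset mm [16.1  2.1 29.3] rms 8.114345620658492 [  4.4 -16.    5.5  -9.    5.6  -1.4  -1.7   3.2  -1.2   1.5  -7.4  -0.7
  -3.6  20.5]
offset mm [ 84.   23.5 -18.4] rms 4.032991256750806 [-1.2 -8.2 -4.1 -3.4  2.3  1.6 -0.7  4.4  3.5  5.2]
offset mm [-20.6 -14.3  56.6] rms 5.914353662337823 [ 4.3 -6.7 -4.7  7.4]
[ 21.6 339. ] [ 58.4 170.8]
```

View pics/c7.png

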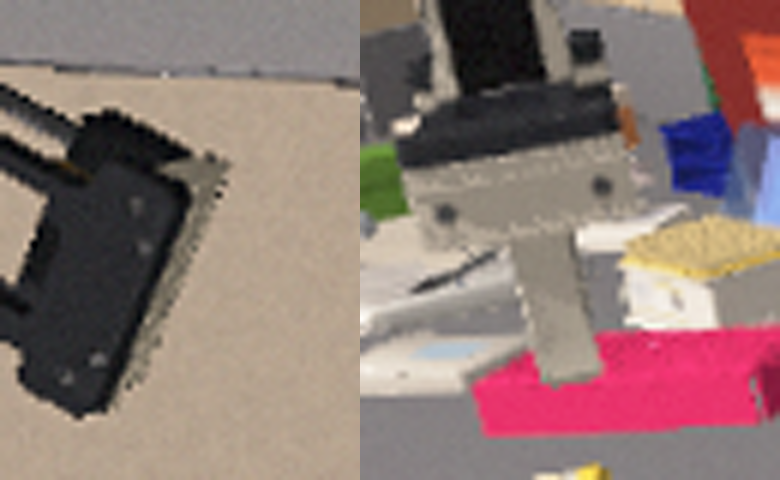

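Run:
```python
from h import *
np.set_printoptions(precision=1,suppress=True)
P=np.array([.2613,.6218,.1902]);R=Rotation.from_euler('xyz',[180,0,-22.8],degrees=True).as_matrix()
for dz in(0,.036):
  Q=P+[0,0,dz]
  print(dz,'plate bottom top-view',[proj('top',Q+R@[sx*.039,.0965,-.066]) for sx in(-1,1)],'scene',[proj('scene',Q+R@[sx*.039,.0965,-.066]) for sx in(-1,1)])
  print('finger tip outer scene',[proj('scene',Q+R@[sx*.0095,.065,0]) for sx in(-1,1)])
print('obs top (37.5,346.7),(19,388); scene plate bottom (31,142),(67,133); finger tip (50,163.5),(60,162)')
```

```text
0 plate bottom top-view [array([ 36.9, 382.1]), array([ 51.8, 346.3])] scene [array([ 34.8, 158.5]), array([ 70.8, 151.5])]
finger tip outer scene [array([ 55.5, 179.6]), array([ 63.8, 177.9])]
0.036 plate bottom top-view [array([ 26.8, 386. ]), array([ 42. , 348.9])] scene [array([ 30.5, 142.7]), array([ 67.1, 135.9])]
finger tip outer scene [array([ 51.5, 164.9]), array([ 60. , 163.2])]
obs top (37.5,346.7),(19,388); scene plate bottom (31,142),(67,133); finger tip (50,163.5),(60,162)
```

Run:
```python
from h import *
from scipy.optimize import least_squares
np.set_printoptions(precision=1,suppress=True)
P=np.array([.2613,.6218,.1902]);R=Rotation.from_euler('xyz',[180,0,-22.8],degrees=True).as_matrix()
b=.066
obs=[('top',(.039,.0965,-b),(37.5,346.7)),('top',(-.039,.0965,-b),(19,388)),('scene',(-.039,.0965,-b),(31,142)),('scene',(.039,.0965,-b),(67,133)),('scene',(-.0095,.065,0),(50,163.5)),('scene',(.0095,.065,0),(60,162))]
r=least_squares(lambda d:np.hstack([proj(n,P+d+R@np.array(a))-u for n,a,u in obs]),np.zeros(3),x_scale=.01)
print('start',r.x*1000,r.fun)
o=ctrl.get_obs();P=o['tool_pos'];R=Rotation.from_euler('xyz',o['orientation'],degrees=True).as_matrix()
f=lambda p:(p-[380,230])*4.2
obs=[((-.0095,-.0164,0),(372,215)),((.0095,-.0164,0),(408,231)),((.0095,.0164,0),(346,250)),((.0095,.0374,0),(312,263)),((-.0095,.0374,0),(275,240)),((.039,.0965,-b),(275,198)),((-.039,.0965,-b),(115,75))]
for d in ([0,0,.03],[0,0,.034],[0,0,.038],[.008,.002,.034],[.016,.002,.029]):
  print(d,np.hstack([f(proj('scene',P+d+R@np.array(a)))-u for a,u in obs])/4.2)
```

```text
start [ 2.3  9.7 38.2] [-0.9  0.9  2.5 -3.3 -1.5 -1.1 -1.1  1.2  0.5 -0.5 -1.1 -0.6]
[0, 0, 0.03] [-1.3  0.7 -0.9  2.6 -1.3  4.6 -3.2  5.9 -3.2  5.3 -5.2  5.3 -4.7  9.4]
[0, 0, 0.034] [-1.  -1.4 -0.6  0.4 -0.9  2.4 -2.9  3.7 -2.9  3.1 -4.8  2.7 -4.5  7. ]
[0, 0, 0.038] [-0.6 -3.5 -0.2 -1.7 -0.6  0.3 -2.6  1.5 -2.6  0.9 -4.5  0.2 -4.3  4.6]
[0.008, 0.002, 0.034] [-0.3 -4.   0.  -2.3 -0.2 -0.4 -2.   0.7 -2.   0.2 -3.8 -0.5 -3.1  4.3]
[0.016, 0.002, 0.029] [ 1.1 -3.6  1.3 -2.   1.3 -0.1 -0.4  1.  -0.3  0.6 -1.7  0.  -0.8  5.1]
```

play_rows(
  motion=[
    {"x": 0,"y": 0,"z": 0,"rx": 0,"ry": 0,"rz": 0},
  ],
)

```text
clock: 8.25
tool_pos: [0.4271, -0.3306, 0.102]
orientation: [-179.9, 0.0, -113.0]
force: [0.3, -0.1, -0.3]
opening: 0.0326
gripper_force: 0.0
```

Run:
```python
from h import *
np.set_printoptions(precision=4,suppress=True)
s=cv2.imread('pics/s1.png')
for i in range(4):
  n=cams.snapshot('scene'); o=ctrl.get_obs()
  T=s[260:293,440:485]; m=cv2.matchTemplate(n[240:320,420:505],T,cv2.TM_SQDIFF); print(o['clock'],o['tool_pos'],o['joint_pos'],o['qvel'][:3],o['force'],cv2.minMaxLoc(m)[2])
```

```text
8.3 [ 0.427  -0.3305  0.1018] [-16.9363  12.3005 -23.5041   0.0049 -54.1165  -6.0561] [-0.0072  0.1329 -0.3841] [ 0.6037 -0.0209 -0.1493] (20, 20)
8.35 [ 0.4269 -0.3305  0.1017] [-16.9387  12.3075 -23.5128   0.0052 -54.1089  -6.0575] [-0.0034  0.2418 -0.3113] [-0.2749  0.0679 -1.0791] (20, 20)
8.4 [ 0.4268 -0.3305  0.1016] [-16.9372  12.3172 -23.5228   0.003  -54.1079  -6.0569] [ 0.0455  0.1638 -0.1696] [-0.3514 -0.1714 -0.6993] (20, 20)
8.45 [ 0.4267 -0.3305  0.1014] [-16.9386  12.3262 -23.5306   0.0025 -54.1059  -6.0567] [ 0.0268  0.1215 -0.1748] [ 0.9563 -0.9925 -0.4617] (20, 20)
```

play_rows(
  motion=[
    {"x": 0,"y": 0.2,"z": 0,"rx": 0,"ry": 0,"rz": 0},
    {"x": 0,"y": 0,"z": 0.5,"rx": 0,"ry": 0,"rz": 0},
    {"x": 0,"y": 0,"z": 0.5,"rx": 0,"ry": 0,"rz": 0},
    {"x": 0,"y": 0,"z": 0.3,"rx": 0,"ry": 0,"rz": 0},
    {"x": 0,"y": 0,"z": 0.3,"rx": 0,"ry": 0,"rz": 0},
    {"x": 0,"y": 0,"z": 0,"rx": 0,"ry": 0,"rz": 0},
  ],
  fingers=0,
)

```text
clock: 9.2
tool_pos: [0.4215, -0.3283, 0.0603]
orientation: [179.9, -0.0, -113.0]
force: [0.8, 0.2, -0.3]
opening: 0.0436
gripper_force: 0.0
```

Run:
```python
from h import *
s=cv2.imread('pics/s1.png')
n=cams.snapshot('scene'); cv2.imwrite('pics/s2.png',n); o=ctrl.get_obs(); print(o['tool_pos'],o['force'],o['opening'])
# ascii of gray around the sleeve
g=cv2.cvtColor(n,cv2.COLOR_BGR2GRAY); 
ch=" .:-=+*#%@"
for r in range(268,334): print(r,''.join(ch[9-min(9,v//26)] for v in g[r,432:492]))
for w,nm in((s,'s1'),(n,'s2')):
  k=(w[300:332,436:478].max(2)<60); print(nm,k.sum())
```

```text
[ 0.42184263 -0.32843241  0.06080641] [ 0.7558948  -0.12540674  0.17788569] 0.043621128986497275
268 #################%#%%%%%%%%%%###*+++++++======+*#%%%%#*+++++
269 ###############%%%%%%%%%%%%%#**++++=============+###**++++++
270 ###############%%%%%%%%%%##**++++++============+++*+++++++**
271 ##%#######%####%%%%%%%###+++++++++===========++++*+++++****+
272 ####%###########%%%###**+++++++***+==:-===+++++++++++****#*-
273 ############%####%#**++++++++*#####*+. :=+++++++++*******%*-
274 #####+++*##########*+++++++##########:..=++++++++****+=++*#+
275 ######+*#########%#*+++*##############**++++++*****++=--=++*
276 #################%#***##################*++*****+==--=--===+
277 ###############%%%%##%%##########%#######******=--::---=====
278 ############%%%%%%%%%%%%%#############%%%#**++-.::::::-=====
279 #########%%%%%%%%%%%%%%%%%###########%%%%#*+==:.:::::--=====
280 #######%%%%%%%%%%%##%%%%%#########%%%%%%%%#*+=:.::-::-======
281 ########%%%%%%%%##**#%%%########%%%%%%%%%%%%*=..::--:-======
282 #######%%%%#*#%#*****#%%#####%%%%%%%%%%%%%%%%+:.::---=======
283 +######%%#+=-##***#***#%
[... 2600 characters left out ...]
.-++*%%%%%%%%%%%%%*:::::::::::::::::
324 ................:.... . ..:=+*#%%%%%%%%%%%#--:::::::::::::::
325 ..............:..::........:=+*#%%%%%%#=+##--:::::::::::::::
326 ............:::-:..:........:-=-=*%%%%+::-=----:::::::::::::
327 .............:--=.............:::-+%%%*:..:------:::::::::::
328 ...............:..:..:.: ......::::+%@%=:...:----:::::::::::
329 ...................:...-.........::-*%@#=-...:----:::::::::.
330 ....................:....:........::==-=:--:..:---::.:::::::
331 .....................::..:::........::.::.---...:-:.::::::::
332 .......................:...:.........::..:::--....:--..:::::
333 ........................::.............:...-=..::....--. ::-
s1 221
s2 219
```

Run:
```python
from h import *
np.set_printoptions(precision=1,suppress=True)
from scipy.optimize import least_squares
o=ctrl.get_obs();P=o['tool_pos'];R=Rotation.from_euler('xyz',o['orientation'],degrees=True).as_matrix()
h=o['opening']/2
pts=[((.0095,h+.021,0),(452,309.5)),((-.0095,h+.021,0),(442,305)),((.0095,h,0),(467,304)),((.0095,-h,0),(474,306))]
for d in ([0,0,0],[0,0,.036],[.008,0,.033],[.016,0,.029],[.003,.0,.036]):
  print(d,[proj('scene',P+d+R@np.array(a)) for a,u in pts])
print(proj('scene',[.437,-.3036,.0774]),proj('scene',[.4154,-.3554,.0776]))
```

```text
[0, 0, 0] [array([440.2, 338.1]), array([432. , 331.6]), array([450. , 333.5]), array([469.5, 324.1])]
[0, 0, 0.036] [array([442.9, 319.8]), array([434.4, 313.4]), array([452.9, 315.3]), array([472.8, 306.2])]
[0.008, 0, 0.033] [array([444.8, 318.7]), array([436.3, 312.4]), array([454.7, 314.2]), array([474.3, 305.3])]
[0.016, 0, 0.029] [array([446.6, 318.1]), array([438.2, 311.9]), array([456.3, 313.7]), array([475.7, 304.9])]
[0.003, 0.0, 0.036] [array([443.7, 318.8]), array([435.2, 312.4]), array([453.7, 314.3]), array([473.5, 305.3])]
[446.5 307.6] [471.6 325.4]
```

Run:
```python
from h import *
a=cv2.imread('pics/scene0.png');n=cv2.imread('pics/s2.png');g=cv2.cvtColor(n,cv2.COLOR_BGR2GRAY)
d=cv2.absdiff(a,n).max(2)
ch="@%#*+=-:. "
for r in range(262,320): print(r,''.join(str(min(9,v//26)) if q>22 else '.' for v,q in zip(g[r,420:510],d[r,420:510])))
```

```text
262 222222222222212222222222222223.....33222212221111111111112233444432112222222222222222....2
263 22222222222222222222222221222223.3222222222111111111112223444433111122222222222222221..111
264 2222222222222222222222122222222222222222111111111111223344443211111134453222222222212.1111
265 222222222222222222222222222222222222211111111111122234443322111111136777532222221211111111
266 222222222222222222222222222222222221111111111111233454442111111111157666663222222111111111
267 222222222222222222122222222222222111111111112233444455554321111111166445575222111111111111
268 222222222222222222222222222221211111111112223444444455555543211112344444577321111111111111
269 222222222122222222222222222111111111111123344445..5555555555422233444444476321111111111112
270 2222222222222222222222222221111111111223344444....5555555554443444444433466322111111111112
271 2222222222222212222222122221111111222444444444...55555555444434444433334466321111111111122
272 222222223..32222122222222222111222334444444333...76555444444444443333236675221111111112223
273 22222222..32222222222222122221233444444443222223.89
[... 3709 characters left out ...]
....................55.65555558....
313 ..................889999998777774...............................................65555.....
314 ....................8899998777763................................................6555.....
315 .....................899988.77752.................................................765.....
316 ......................889987.64...0.......................................................
317 ........................887.5.............................................................
318 .........................7................................................................
319 ..................................42............4.........................................
```

Differencing against the first picture settles it. The outer fingertip corners are at (445,318), (436,312) and (452,315), so the real tip is about 33 mm higher and 8 mm further out than reported. The sleeve, seen at (446,308)–(472,325), is still unobstructed below. I'll correct for this and lower the fingers over the sleeve.

play_rows(
  motion=[
    {"x": 0,"y": 0.2,"z": 0.2,"rx": 0,"ry": 0,"rz": 0},
    {"x": 0,"y": 0,"z": 0.4,"rx": 0,"ry": 0,"rz": 0},
    {"x": 0,"y": 0,"z": 0.4,"rx": 0,"ry": 0,"rz": 0},
    {"x": 0,"y": 0,"z": 0.3,"rx": 0,"ry": 0,"rz": 0},
    {"x": 0,"y": 0,"z": 0,"rx": 0,"ry": 0,"rz": 0},
    {"x": 0,"y": 0,"z": 0,"rx": 0,"ry": 0,"rz": 0},
  ],
)

```text
clock: 10.0
tool_pos: [0.4175, -0.3266, 0.0286]
orientation: [-180.0, -0.0, -113.0]
force: [1.0, 0.1, -0.3]
opening: 0.0442
gripper_force: 0.0
```

Run:
```python
from h import *
a=cv2.imread('pics/scene0.png')
n=cams.snapshot('scene'); cv2.imwrite('pics/s3.png',n); g=cv2.cvtColor(n,cv2.COLOR_BGR2GRAY)
o=ctrl.get_obs(); print(o['tool_pos'],o['force'])
d=cv2.absdiff(a,n).max(2)
for r in range(296,345): print(r,''.join(str(min(9,v//26)) if q>22 else '.' for v,q in zip(g[r,425:500],d[r,425:500])))
P=o['tool_pos'];R=Rotation.from_euler('xyz',o['orientation'],degrees=True).as_matrix();h=o['opening']/2
for dd in([.008,0,.033],):
  print([proj('scene',P+dd+R@np.array(q)).round(1) for q in((.0095,h+.021,0),(-.0095,h+.021,0),(.0095,h,0),(.0095,-h,0),(-.0095,-h,0))])
```

```text
[ 0.41757428 -0.32660275  0.02878809] [0.138646   0.20086662 0.77278868]
296 222222224322222222222333212222222222222222343333467777776....33332333333333
297 222222222222222222211221112222122222212222233344.87777776....33333333333333
298 222222222222222211111111111122222222222211221247...77..75...333333333333333
299 2222222222222211111111111112222222222211111111258...7766..33333333333333333
300 222222222221111111122211112222222221111111111112687766..333333...3333333333
301 2222222222111111111233311122222221111111111111114665555644.....333333333333
302 322222222111111112233343122222121111111111111111.555..564..4433333333333333
303 752222222111235212222343222211111111111111111112.5.555....44454333333333333
304 986322222113566222222335522211111111111111111113555555....6.455554333333333
305 998763222136765222222.36632111111111111111111113555556.....5664455544333333
306 99998776656776522222.23663211111111111111111111455555........56545555543333
307 9999999877777652222.224663211111111111111111111455555..........555455555443
308 99899998777776422222335652.11111111111111111111455556..........
[... 2308 characters left out ...]
........................
338 ............................75444544455..55................................
339 ............................64444544456....................................
340 ..............................64554546.....................................
341 ...............................44666.......................................
342 ...........................................................................
343 ...........................................................................
344 ...........................................................................
[array([440.1, 336. ]), array([432. , 329.5]), array([449.9, 331.3]), array([469.4, 322.1]), array([461.1, 316.1])]
```

The tips now match the prediction and the sleeve is between the fingers. I'll narrow the cage and swing the handle up along its arc.

play_rows(
  motion=[
    {"x": 0,"y": 0,"z": 0.05,"rx": 0,"ry": 0,"rz": 0},
    {"x": 0,"y": 0,"z": 0,"rx": 0,"ry": 0,"rz": 0},
    {"x": 0,"y": 0,"z": 0,"rx": 0,"ry": 0,"rz": 0},
    {"x": 0,"y": -0.11,"z": -0.19,"rx": 0,"ry": 0,"rz": 0},
    {"x": 0,"y": -0.12,"z": -0.19,"rx": 0,"ry": 0,"rz": 0},
    {"x": 0,"y": -0.17,"z": -0.2,"rx": 0,"ry": 0,"rz": 0},
    {"x": 0,"y": -0.17,"z": -0.2,"rx": 0,"ry": 0,"rz": 0},
    {"x": 0,"y": -0.2,"z": -0.17,"rx": 0,"ry": 0,"rz": 0},
    {"x": 0,"y": -0.2,"z": -0.17,"rx": 0,"ry": 0,"rz": 0},
    {"x": 0,"y": 0,"z": 0,"rx": 0,"ry": 0,"rz": 0},
  ],
  fingers=-0.5,
)

```text
clock: 11.3
tool_pos: [0.4382, -0.3356, 0.0555]
orientation: [179.8, -0.0, -113.0]
force: [-5.0, 1.8, 4.5]
opening: 0.022
gripper_force: 2.7
```

Run:
```python
from h import *
n=cams.snapshot('scene'); cv2.imwrite('pics/s4.png',n)
# largest black blobs = sleeve pixels
a=cv2.imread('pics/scene0.png')
for nm,w in(('0',a),('now',n)):
  k=((w.max(2)<55)&1).astype('uint8'); k[:285]=0;k[345:]=0;k[:,:435]=0;k[:,500:]=0
  c,l,s,ce=cv2.connectedComponentsWithStats(k); print(nm,[(s[i].tolist(),ce[i].round(1)) for i in range(1,c) if s[i,4]>15])
print(ctrl.get_obs()['force'])
```

```text
0 [([444, 305, 30, 25, 220], array([458.2, 316.7]))]
now [([465, 285, 17, 35, 317], array([472.8, 300.7]))]
[-5.14071425  1.85669724  3.42163943]
```

play_rows(
  motion=[
    {"x": 0,"y": 0,"z": -0.12,"rx": 0,"ry": 0,"rz": 0},
    {"x": 0,"y": 0,"z": 0,"rx": 0,"ry": 0,"rz": 0},
    {"x": 0,"y": 0,"z": 0,"rx": 0,"ry": 0,"rz": 0},
  ],
)

```text
clock: 11.72
tool_pos: [0.44, -0.3361, 0.0585]
orientation: [-180.0, 0.0, -113.0]
force: [0.4, -0.4, 0.8]
opening: 0.0222
gripper_force: 0.1
```

play_rows(
  motion=[
    {"x": 0,"y": -0.21,"z": -0.17,"rx": 0,"ry": 0,"rz": 0},
    {"x": 0,"y": -0.22,"z": -0.17,"rx": 0,"ry": 0,"rz": 0},
    {"x": 0,"y": -0.23,"z": -0.13,"rx": 0,"ry": 0,"rz": 0},
    {"x": 0,"y": -0.24,"z": -0.13,"rx": 0,"ry": 0,"rz": 0},
    {"x": 0,"y": 0,"z": 0,"rx": 0,"ry": 0,"rz": 0},
    {"x": 0,"y": 0,"z": 0,"rx": 0,"ry": 0,"rz": 0},
  ],
)

```text
clock: 12.48
tool_pos: [0.4603, -0.3447, 0.0731]
orientation: [180.0, 0.0, -113.0]
force: [0.1, -0.3, -0.2]
opening: 0.0218
gripper_force: 0.0
```

Run:
```python
from h import *
n=cams.snapshot('scene'); cv2.imwrite('pics/s5.png',n); g=cv2.cvtColor(n,cv2.COLOR_BGR2GRAY)
o=ctrl.get_obs();print(o['tool_pos'],o['force'],o['opening'])
for r in range(258,330): print(r,''.join(str(min(9,v//26)) for v in g[r,440:520]))
P=o['tool_pos']+[.008,0,.033];R=Rotation.from_euler('xyz',o['orientation'],degrees=True).as_matrix();h=.011
print([proj('scene',P+R@np.array(q)).round(1) for q in((.0095,h+.021,0),(-.0095,h+.021,0),(.0095,h,0),(.0095,-h,0),(-.0095,-h,0))])
c=np.array([.4878,-.3545,.044]);ex=np.array([np.cos(np.radians(157)),np.sin(np.radians(157)),0]);ey=np.array([-ex[1],ex[0],0])
for a in(0,10,20,30):
  q=c+ex*.075*np.sin(np.radians(a))+[0,0,.075*np.cos(np.radians(a))]; print(a,proj('scene',q-ey*.028).round(1),proj('scene',q+ey*.028).round(1),proj('scene',c+ex*.075*np.sin(np.radians(a))+[0,0,.075*np.cos(np.radians(a))]+ey*.05).round(1))
```

```text
[ 0.46022042 -0.34466207  0.07311511] [ 0.47004116 -0.43278137 -0.69445918] 0.021997139167344762
258 99622222222222222222244322222222211334444222222222222222222344333334663211111111
259 99953222222222222222222212222222111134322222222222222222222233322356652211111111
260 99999432222222222222222222222111111112222122222122222221211233352256532211111111
261 99999554322222211222222222211111111112222222212222222221111344585122222111111111
262 68899999832222222222222211111111111122333222222222121111112455586222222111222111
263 99699999987322212222222111111111111243566322222222111111112456583222222222222111
264 99958999999843222222222111111111111333367622222211111111113557783222222222221111
265 99999689999986322222222111233111112322257642221111111111113556884322222222221111
266 99999999899998554222222113465111112222246752211111111111113555875432222222222111
267 99999998789899998522222236764112222222235763211111111111114555865544322222222221
268 99999999998899999865554556664222222222335663211111111111124555855554443322222222
269 9999999999868999999998767766322222222223565321111111111123555775
[... 4711 characters left out ...]
88887878777888888888887777777777777777777777777675565444457755554
326 88887776788788988888777777888888888878877777777777777777777777675565444556666646
327 88888766578877989888887787778888888888878777777777777777777777765565444567766666
328 88888777878887879798888778877888888888888777777777777777777777765565444566666665
329 88888888888788878798988887777788888888888887777776777777777777755565444466665555
[array([470. , 301.4]), array([461.4, 295.6]), array([479.3, 297.2]), array([488.6, 293. ]), array([479.9, 287.5])]
0 [477.9 274.3] [504.  290.2] [515.  296.8]
10 [472.4 277.2] [498.4 293.3] [509.4 300.1]
20 [466.8 281.1] [492.7 297.6] [503.6 304.5]
30 [461.2 286.1] [487.  302.8] [497.8 309.9]
```

play_rows(
  motion=[
    {"x": 0,"y": -0.2,"z": -0.07,"rx": 0,"ry": 0,"rz": 0},
    {"x": 0,"y": -0.2,"z": -0.07,"rx": 0,"ry": 0,"rz": 0},
    {"x": 0,"y": -0.2,"z": -0.05,"rx": 0,"ry": 0,"rz": 0},
    {"x": 0,"y": -0.2,"z": -0.04,"rx": 0,"ry": 0,"rz": 0},
    {"x": 0,"y": -0.14,"z": -0.02,"rx": 0,"ry": 0,"rz": 0},
    {"x": 0,"y": -0.14,"z": 0,"rx": 0,"ry": 0,"rz": 0},
    {"x": 0,"y": 0,"z": 0,"rx": 0,"ry": 0,"rz": 0},
    {"x": 0,"y": 0,"z": 0,"rx": 0,"ry": 0,"rz": 0},
  ],
)

```text
clock: 13.52
tool_pos: [0.4851, -0.3552, 0.0795]
orientation: [180.0, 0.0, -113.0]
force: [0.0, -0.2, 0.4]
opening: 0.0219
gripper_force: 0.0
```

Run:
```python
from h import *
n=cams.snapshot('scene'); cv2.imwrite('pics/s6.png',n); g=cv2.cvtColor(n,cv2.COLOR_BGR2GRAY)
o=ctrl.get_obs();print(o['tool_pos'],o['force'],o['opening'],o['gripper_force'])
for r in range(262,312): print(r,''.join(str(min(9,v//26)) for v in g[r,460:525]))
P=o['tool_pos']+[.008,0,.033];R=Rotation.from_euler('xyz',o['orientation'],degrees=True).as_matrix();h=.011
print([proj('scene',P+R@np.array(q)).round(1) for q in((.0095,h+.021,0),(-.0095,h+.021,0),(.0095,h,0),(.0095,-h,0),(-.0095,-h,0))])
```

```text
[ 0.48511268 -0.35523029  0.07952751] [0.4461172  0.04760724 0.18980066] 0.022193101432774125 0.0
262 99999999667899987677764222233223466422111111123445543222222222222
263 99999999995689986777753222345432443221111111145555542222222222222
264 99999999986579887887753334555554212221111111155555532222222222222
265 99999999974458677986754455555555532222111111255555532222222222222
266 99999999974447999987765555555555552111111111255555422222222222222
267 99999999995446999987655555555555551111110111355555322222222222222
268 88999999997547999877655555555555541111111111455555433222222222222
269 57889999998778999877655555555555541111111111555555544433333223334
270 55578999998899999877655555555555531110111112555555555444444444445
271 55556889998899999867655555555555521011111113555555555555555555543
272 55555568898999999866655555555555511111110114555555555555555443333
273 55554344788999999766555555555555411111111114555555555555555543333
274 55543344468899998656555555555555411111111115555555555555554333333
275 55554445568888998766555555555555301111111125555555555555553333333
276 555754556878888987
[... 1913 characters left out ...]
333333333337874333333335
304 55556655555556776777767888899876555555543333333333335886333334445
305 55655555555667677777777678888999876555533333333333333687333345555
306 65555555577767777777777776888789998866543333333333333676332345555
307 55555557766777777777777777778778999998764333333333333775333345555
308 55556676777777777777777777777777899999988653333333333775333333555
309 55667667776777777777777777777778778999999987533333334764333333333
310 67666777777777777777777777777777888799999999886434435764333333333
311 66777777777777777777777777777777778788999999999876546763333333335
[array([482.5, 292.8]), array([473.7, 287.2]), array([491.4, 288.8]), array([500.4, 284.7]), array([491.6, 279.4])]
```

play_rows(
  motion=[
    {"x": 0,"y": -0.06,"z": 0,"rx": 0,"ry": 0,"rz": 0},
    {"x": 0,"y": -0.06,"z": 0,"rx": 0,"ry": 0,"rz": 0},
    {"x": 0,"y": 0,"z": 0,"rx": 0,"ry": 0,"rz": 0},
  ],
)

```text
clock: 13.95
tool_pos: [0.4881, -0.3565, 0.0796]
orientation: [-180.0, -0.0, -113.0]
force: [0.0, -0.7, -0.4]
opening: 0.0217
gripper_force: 0.0
```

Run:
```python
from h import *
s=cv2.imread('pics/s6.png');n=cams.snapshot('scene'); cv2.imwrite('pics/s7.png',n); g=cv2.cvtColor(n,cv2.COLOR_BGR2GRAY)
o=ctrl.get_obs();print(o['tool_pos'],o['force'],o['opening'],o['gripper_force'])
T=s[287:315,496:518];m=cv2.matchTemplate(n[277:325,486:528],T,cv2.TM_CCOEFF_NORMED);print(cv2.minMaxLoc(m))
T=s[320:350,480:520];m=cv2.matchTemplate(n[310:360,470:530],T,cv2.TM_CCOEFF_NORMED);print('rack',cv2.minMaxLoc(m))
z=cv2.imread('pics/scene0.png');T=z[320:356,460:500];m=cv2.matchTemplate(n[310:366,450:510],T,cv2.TM_CCOEFF_NORMED);print('rack vs start',cv2.minMaxLoc(m))
for r in range(262,298): print(r,''.join(str(min(9,v//26)) for v in g[r,460:525]))
```

```text
[ 0.48802214 -0.35646902  0.07955218] [-0.37164313  0.62780311 -0.23206812] 0.021563695250904687 0.0
(-0.08101441711187363, 0.973118007183075, (16, 2), (11, 10))
rack (-0.35200852155685425, 0.9951428771018982, (20, 20), (10, 10))
rack vs start (-0.060789354145526886, 0.40723273158073425, (20, 19), (14, 3))
262 99999999999958899877777522223433235632211111112445555322222222222
263 99999999999834788867777422345555322121211111113555554322222222222
264 99999999999643787767876444555555543222211111114555554222222222222
265 99999999999644589988866555555555555311111111114555553222222222222
266 89999999999744479998776555555555555311111011115555543222222222222
267 68899999999854589998776555555555555211111111125555542222222222222
268 55788999999976689998776555555555555211101111135555542222222222222
269 55557899999989999998675555555555554111111111145555544433332223334
270 55555688999989999998765555555555554111111101145555555554444444445
271 55555547899989999987765555555555553111111111155555555555555545443
272 55555543478889999986665555555555552111111111255555555555555555433
273 555543344478899999
[... 1027 characters left out ...]

288 88765666655688765556689999765552001001111111112333333333333333333
289 87765655555687655555557899776531100111111111111233333333333333333
290 88665555555676555555555688654322221111111111111233333333333333333
291 88555555555565555555555556433333332111111115832333333333333333333
292 87555555555555555555555555333333333211111028875433333333333333333
293 86555555555455555555555555533333333332111115788753333333333333333
294 85555555555555555555555555533333333333321111367886433333333333333
295 85555555555555555555555555335433333333332111235788753333333333333
296 85555555556655555555555533335554333333333223333367886333333333333
297 85555555558986555555555333355555433333333333333334688433333333333
```

play_rows(
  motion=[
    {"x": 0,"y": -0.06,"z": 0,"rx": 0,"ry": 0,"rz": 0},
    {"x": 0,"y": -0.06,"z": 0,"rx": 0,"ry": 0,"rz": 0},
    {"x": 0,"y": 0,"z": 0,"rx": 0,"ry": 0,"rz": 0},
  ],
)

```text
clock: 14.38
tool_pos: [0.4908, -0.3577, 0.0795]
orientation: [-180.0, -0.0, -113.0]
force: [-0.6, -0.9, -0.5]
opening: 0.022
gripper_force: 0.0
```

```bash
cat > cmp.py <<'E'
from h import *
import sys
s=cv2.imread('pics/'+sys.argv[1]);n=cams.snapshot('scene'); cv2.imwrite('pics/'+sys.argv[2],n)
o=ctrl.get_obs();print(o['tool_pos'],o['force'],o['opening'],o['gripper_force'])
def tm(nm,s,y0,y1,x0,x1,p=10):
    m=cv2.matchTemplate(cv2.resize(n[y0-p:y1+p,x0-p:x1+p],None,fx=4,fy=4,interpolation=1),cv2.resize(s[y0:y1,x0:x1],None,fx=4,fy=4,interpolation=1),cv2.TM_CCOEFF_NORMED)
    _,v,_,l=cv2.minMaxLoc(m);print(nm,round(v,3),l[0]/4-p,l[1]/4-p)
tm('sleeve end',s,286,302,498,516)
tm('rack side',s,320,350,480,520)
z=cv2.imread('pics/scene0.png');tm('rack foot vs start',z,345,366,470,510)
E
python3 cmp.py s7.png s8.png
```

```text
[ 0.49077643 -0.35762953  0.07951058] [ 0.47420291 -0.58815936  0.30109474] 0.021770228691275026 0.0
sleeve end 0.991 1.25 -0.5
rack side 0.995 0.0 0.0
rack foot vs start 0.995 0.0 0.0
```

play_rows(
  motion=[
    {"x": 0,"y": -0.06,"z": 0,"rx": 0,"ry": 0,"rz": 0},
    {"x": 0,"y": -0.06,"z": 0,"rx": 0,"ry": 0,"rz": 0},
    {"x": 0,"y": 0,"z": 0,"rx": 0,"ry": 0,"rz": 0},
  ],
)

```text
clock: 14.8
tool_pos: [0.4931, -0.3587, 0.0795]
orientation: [179.9, -0.0, -113.0]
force: [-2.9, 1.5, 2.7]
opening: 0.0221
gripper_force: 1.4
```

```bash
python3 cmp.py s8.png s9.png
```

```text
[ 0.49308043 -0.35867098  0.07950299] [-2.26126757  1.23371835  2.53630283] 0.021852053810293783 1.4429844170808792
sleeve end 0.992 1.0 -0.5
rack side 0.983 0.25 -0.25
rack foot vs start 0.989 0.0 0.0
```

Run:
```python
from h import *
z=cv2.imread('pics/scene0.png');n=cv2.imread('pics/s9.png')
g0=z.max(2);g=n.max(2)
print('start');[print(r,' '.join('%3d'%v for v in g0[r,456:480])) for r in range(314,334)]
print('now');[print(r,' '.join('%3d'%v for v in g[r,490:516])) for r in range(278,300)]
```

```text
start
314  37  43  35  34  38 102 169 175 178 189 192 186 180 182 192 191 185 180 191 189 191 183 180 193
315  38  42  38  32  33  34  74 136 180 187 180 186 188 186 187 181 189 189 185 184 183 193 181 190
316  36  42  42  34  38  32  38  51 120 174 187 191 188 181 184 191 190 186 183 189 187 189 184 185
317  38  40  38  41  39  41  36  38  37  81 141 174 182 189 186 180 181 185 189 180 181 184 189 187
318  38  37  41  36  40  40  38  34  36  34  79 137 175 186 183 189 191 184 184 183 186 191 184 185
319  42  34  39  41  41  40  42  42  34  39  31  52 141 182 186 182 182 192 190 189 187 187 189 188
320 112  53  35  39  38  42  42  39  43  36  32  35  45  90 140 183 187 186 184 182 195 185 184 183
321 218 137  77  40  35  42  42  41  37  35  40  37  34  34  62 148 156 167 190 185 186 186 185 191
322 189 201 173 107  51  37  36  36  38  38  39  35  38  37  36  45  74 111 157 182 188 191 186 185
323 202 182 205 199 134  82  30  38  39  41  40  36  41  39  33  32  29  27  79 177 187 183 190 189
324 205 229 190 207 205 161  89  44  34  42  40  39  38  33  30  30  27  25  56 165 169 185 18
[... 2585 characters left out ...]
  26  30  37  84 157 200 220 218 185 139  99  86  85
294 124  85  84  85  85  87  82  84  86  83  83  84  55  33  35  49  72  84 117 174 212 220 217 163 122  83
295 140 138 122  86  84  86  84  86  87  85  84  83  86  71  70  85  84  83  86  89 160 194 215 229 188  87
296 141 141 143 139 138 108  85  83  84  84  83  84  85  87  86  86  84  83  86  85  85 110 168 230 224 144
297 141 140 141 142 141 110  89  85  84  83  84  85  84  86  84  84  87  82  84  85  82  87  98 207 237 197
298 141 141 140 138 139 143 140 106  98  96  84  85  84  82  86  87  83  84  85  85  84  84  85 172 229 220
299 140 141 142 140 142 138 137 140 139 140 101  84  85  82  84  85  83  83  86  87  86  84  87 104 216 235
```

The handle is now at its stop: the pushing force rose and its end matches the a≈0 prediction. I'll back off to centre on the sleeve, lower to grasp depth and check that the handle stayed up.

play_rows(
  motion=[
    {"x": 0,"y": 0.09,"z": 0,"rx": 0,"ry": 0,"rz": 0},
    {"x": 0,"y": 0.09,"z": 0,"rx": 0,"ry": 0,"rz": 0},
    {"x": 0,"y": 0,"z": 0.17,"rx": 0,"ry": 0,"rz": 0},
    {"x": 0,"y": 0,"z": 0.17,"rx": 0,"ry": 0,"rz": 0},
    {"x": 0,"y": 0,"z": 0.17,"rx": 0,"ry": 0,"rz": 0},
    {"x": 0,"y": 0,"z": 0,"rx": 0,"ry": 0,"rz": 0},
    {"x": 0,"y": 0,"z": 0,"rx": 0,"ry": 0,"rz": 0},
  ],
)

```text
clock: 15.72
tool_pos: [0.4894, -0.3571, 0.0668]
orientation: [180.0, -0.0, -113.0]
force: [-0.6, 0.3, 0.3]
opening: 0.0218
gripper_force: 0.0
```

```bash
python3 cmp.py s9.png s10.png;  python3 - <<'E'
from h import *
n=cv2.imread('pics/s10.png');g=n.max(2)
for r in range(250,310): print(r,''.join(str(min(9,v//26)) for v in g[r,450:525]))
E
```

```text
[ 0.48947893 -0.35710777  0.06689714] [-0.06954089 -0.73986398  0.22974336] 0.021938406575440342 0.0
sleeve end 0.966 -0.5 0.5
rack side 0.983 -0.25 0.25
rack foot vs start 0.996 0.0 0.0
250 222222222222222222222222222222222222211111112111223455663311111112888874222
251 222222222222222222222222222222222221121111111113445555662111111116887858422
252 972222222222222222222222222222222222111111122345555556311111111237644578722
253 995422222222222222333222222222222222221111245555555442222111111233444448832
254 999983222222222222444222222222222222222134555565642222222221123444444447842
255 999999732222222222222222222442222222222344555553222222222222234444443347852
256 899999984322222221222222222332222222222344543222222222222222223444333468842
257 969999999862222222222222222222222222221116322222222222222222222333224788622
258 999989999985322222222222222222222221111112222222222222222222222343224776222
259 999868999999863222222222222222222211111111332222222222222211112454322222222
260 999999889999998522222222222222221111111123653322222222221111113653333222221
261 99999986899999975432222222222
[... 3186 characters left out ...]
555578875555578875433345554333333333333333333333388733333333
302 888888888855555555567555555667787587555554333333333333333333333368853333333
303 888888887855555556655555567767787779987655554333333333333333333348873333333
304 888888888755556655555556776777767888899987655433333333333333333336884333333
305 888888887655655555555677677777777778889999875544433333333333333336764333335
306 888888887665555555577767777777777777888899997555433333333333333347753333355
307 888888777655555557766777777777777777778778998655433333333333333347753333335
308 888877765555556776777777777777777777777777899888554433333333333357643333333
309 887775555555667677777777777777777777777778779999855554333333333367633333333
```

play_rows(
  motion=[
    {"x": 0,"y": 0,"z": 0,"rx": 0,"ry": 0,"rz": 0},
    {"x": 0,"y": 0,"z": 0,"rx": 0,"ry": 0,"rz": 0},
    {"x": 0,"y": 0,"z": 0,"rx": 0,"ry": 0,"rz": 0},
    {"x": 0,"y": 0,"z": 0,"rx": 0,"ry": 0,"rz": 0},
  ],
  fingers=-1,
)

```text
clock: 16.27
tool_pos: [0.489, -0.3569, 0.0669]
orientation: [180.0, -0.0, -113.0]
force: [-3.1, 2.5, 2.4]
opening: 0.0119
gripper_force: 30.0
```

```bash
python3 cmp.py s10.png s11.png
```

```text
[ 0.48905598 -0.35698144  0.06692807] [-2.8030026   1.99801622  3.25858744] 0.012087739635845004 30.0006303191185
sleeve end 0.98 0.5 -0.5
rack side 0.982 0.25 -0.25
rack foot vs start 0.987 0.0 0.0
```

play_rows(
  motion=[
    {"x": 0,"y": 0.05,"z": 0,"rx": 0,"ry": 0,"rz": 0},
    {"x": 0,"y": 0,"z": 0,"rx": 0,"ry": 0,"rz": 0},
  ],
)

```text
clock: 16.58
tool_pos: [0.4882, -0.3565, 0.0667]
orientation: [-180.0, 0.0, -113.0]
force: [-1.9, 1.2, 0.9]
opening: 0.0119
gripper_force: 30.0
```

```bash
python3 cmp.py s10.png s12.png
```

```text
[ 0.48816103 -0.35653025  0.0667042 ] [-2.37142837  0.94228736  0.7823625 ] 0.012169514669927937 30.00014215707779
sleeve end 0.985 0.25 -0.25
rack side 0.994 0.0 0.0
rack foot vs start 0.997 0.0 0.0
```

play_rows(
  motion=[
    {"x": 0,"y": 0.03,"z": 0,"rx": 0,"ry": 0,"rz": 0},
    {"x": 0,"y": 0,"z": -0.05,"rx": 0,"ry": 0,"rz": 0},
    {"x": 0,"y": 0,"z": 0,"rx": 0,"ry": 0,"rz": 0},
  ],
)

```text
clock: 17.0
tool_pos: [0.4871, -0.3559, 0.0673]
orientation: [179.9, 0.0, -113.0]
force: [0.0, 0.8, -7.5]
opening: 0.0124
gripper_force: 30.0
```

play_rows(
  motion=[
    {"x": 0,"y": 0,"z": -0.06,"rx": 0,"ry": 0,"rz": 0},
    {"x": 0,"y": 0,"z": -0.06,"rx": 0,"ry": 0,"rz": 0},
    {"x": 0,"y": 0,"z": 0,"rx": 0,"ry": 0,"rz": 0},
    {"x": 0,"y": 0,"z": 0,"rx": 0,"ry": 0,"rz": 0},
  ],
)

```text
clock: 17.5
tool_pos: [0.4875, -0.3562, 0.0711]
orientation: [180.0, 0.0, -113.0]
force: [0.2, 0.4, -6.9]
opening: 0.0124
gripper_force: 30.0
```

```bash
python3 cmp.py s12.png s13.png
```

```text
[ 0.48746006 -0.35621365  0.07104363] [ 0.77365476  0.24032273 -6.28675758] 0.01224860497779603 29.998785853385925
sleeve end 0.989 0.25 -2.0
rack side 0.98 0.0 -1.75
rack foot vs start 0.974 0.25 -1.25
```

Lifted: the load is about 6.5 N and lift-off came at a reported z of about 0.067. Next I raise it clear of the bottles and turn it 12.7° to match the dish.

play_rows(
  motion=[
    {"x": 0,"y": 0,"z": -0.2,"rx": 0,"ry": 0,"rz": 0},
    {"x": 0,"y": 0,"z": -0.44,"rx": 0,"ry": 0,"rz": 0},
    {"x": 0,"y": 0,"z": -0.6,"rx": 0,"ry": 0,"rz": 0},
    {"x": 0,"y": 0,"z": -0.6,"rx": 0,"ry": 0,"rz": 0},
    {"x": 0,"y": 0,"z": -0.6,"rx": 0,"ry": 0,"rz": 0},
    {"x": 0,"y": 0,"z": -0.6,"rx": 0,"ry": 0,"rz": 0},
    {"x": 0,"y": 0,"z": -0.6,"rx": 0,"ry": 0,"rz": 0},
    {"x": 0,"y": 0,"z": -0.6,"rx": 0,"ry": 0,"rz": 0},
    {"x": 0,"y": 0,"z": -0.6,"rx": 0,"ry": 0,"rz": 0},
    {"x": 0,"y": 0,"z": -0.5,"rx": 0,"ry": 0,"rz": -0.2},
    {"x": 0,"y": 0,"z": -0.3,"rx": 0,"ry": 0,"rz": -0.4},
    {"x": 0,"y": 0,"z": 0,"rx": 0,"ry": 0,"rz": -0.5},
    {"x": 0,"y": 0,"z": 0,"rx": 0,"ry": 0,"rz": -0.5},
    {"x": 0,"y": 0,"z": 0,"rx": 0,"ry": 0,"rz": -0.5},
    {"x": 0,"y": 0,"z": 0,"rx": 0,"ry": 0,"rz": -0.5},
    {"x": 0,"y": 0,"z": 0,"rx": 0,"ry": 0,"rz": -0.4},
    {"x": 0,"y": 0,"z": 0,"rx": 0,"ry": 0,"rz": -0.17},
    {"x": 0,"y": 0,"z": 0,"rx": 0,"ry": 0,"rz": 0},
  ],
)

```text
clock: 19.8
tool_pos: [0.4875, -0.3563, 0.2121]
orientation: [-180.0, 0.0, -100.3]
force: [0.4, -0.3, -6.6]
opening: 0.012
gripper_force: 30.0
```

play_rows(
  motion=[
    {"x": -0.15,"y": 0.03,"z": 0,"rx": 0,"ry": 0,"rz": 0},
    {"x": -0.3,"y": 0.06,"z": 0,"rx": 0,"ry": 0,"rz": 0},
    {"x": -0.48,"y": 0.1,"z": 0,"rx": 0,"ry": 0,"rz": 0},
    {"x": -0.5,"y": 0.1,"z": 0,"rx": 0,"ry": 0,"rz": 0},
    {"x": -0.5,"y": 0.1,"z": 0,"rx": 0,"ry": 0,"rz": 0},
    {"x": -0.5,"y": 0.1,"z": 0,"rx": 0,"ry": 0,"rz": 0},
    {"x": -0.5,"y": 0.1,"z": 0,"rx": 0,"ry": 0,"rz": 0},
    {"x": -0.5,"y": 0.1,"z": 0,"rx": 0,"ry": 0,"rz": 0},
    {"x": -0.5,"y": 0.1,"z": 0,"rx": 0,"ry": 0,"rz": 0},
    {"x": -0.5,"y": 0.1,"z": 0,"rx": 0,"ry": 0,"rz": 0},
    {"x": -0.5,"y": 0.1,"z": 0,"rx": 0,"ry": 0,"rz": 0},
    {"x": -0.5,"y": 0.1,"z": 0,"rx": 0,"ry": 0,"rz": 0},
    {"x": -0.5,"y": 0.1,"z": 0,"rx": 0,"ry": 0,"rz": 0},
    {"x": -0.5,"y": 0.1,"z": 0,"rx": 0,"ry": 0,"rz": 0},
    {"x": -0.5,"y": 0.1,"z": 0,"rx": 0,"ry": 0,"rz": 0},
    {"x": -0.5,"y": 0.1,"z": 0,"rx": 0,"ry": 0,"rz": 0},
    {"x": -0.5,"y": 0.1,"z": 0,"rx": 0,"ry": 0,"rz": 0},
    {"x": -0.5,"y": 0.1,"z": 0,"rx": 0,"ry": 0,"rz": 0},
    {"x": -0.5,"y": 0.1,"z": 0,"rx": 0,"ry": 0,"rz": 0},
    {"x": -0.5,"y": 0.1,"z": 0,"rx": 0,"ry": 0,"rz": 0},
  ],
)

```text
clock: 22.3
tool_pos: [0.4832, -0.115, 0.2121]
orientation: [180.0, -0.0, -100.3]
force: [0.4, 0.8, -6.8]
opening: 0.0123
gripper_force: 30.0
```

play_rows(
  motion=[
    {"x": -0.5,"y": 0.1,"z": 0,"rx": 0,"ry": 0,"rz": 0},
    {"x": -0.5,"y": 0.1,"z": 0,"rx": 0,"ry": 0,"rz": 0},
    {"x": -0.5,"y": 0.1,"z": 0,"rx": 0,"ry": 0,"rz": 0},
    {"x": -0.5,"y": 0.1,"z": 0,"rx": 0,"ry": 0,"rz": 0},
    {"x": -0.5,"y": 0.1,"z": 0,"rx": 0,"ry": 0,"rz": 0},
    {"x": -0.5,"y": 0.1,"z": 0,"rx": 0,"ry": 0,"rz": 0},
    {"x": -0.5,"y": 0.1,"z": 0,"rx": 0,"ry": 0,"rz": 0},
    {"x": -0.5,"y": 0.1,"z": 0,"rx": 0,"ry": 0,"rz": 0},
    {"x": -0.5,"y": 0.1,"z": 0,"rx": 0,"ry": 0,"rz": 0},
    {"x": -0.5,"y": 0.1,"z": 0,"rx": 0,"ry": 0,"rz": 0},
    {"x": -0.5,"y": 0.1,"z": 0,"rx": 0,"ry": 0,"rz": 0},
    {"x": -0.5,"y": 0.1,"z": 0,"rx": 0,"ry": 0,"rz": 0},
    {"x": -0.5,"y": 0.1,"z": 0,"rx": 0,"ry": 0,"rz": 0},
    {"x": -0.5,"y": 0.12,"z": 0,"rx": 0,"ry": 0,"rz": 0},
    {"x": -0.5,"y": 0.12,"z": 0,"rx": 0,"ry": 0,"rz": 0},
    {"x": -0.5,"y": 0.12,"z": 0,"rx": 0,"ry": 0,"rz": 0},
    {"x": -0.5,"y": 0.12,"z": 0,"rx": 0,"ry": 0,"rz": 0},
    {"x": -0.5,"y": 0.1,"z": 0,"rx": 0,"ry": 0,"rz": 0},
    {"x": -0.5,"y": 0.1,"z": 0,"rx": 0,"ry": 0,"rz": 0},
    {"x": -0.22,"y": 0.03,"z": 0,"rx": 0,"ry": 0,"rz": 0},
  ],
)

```text
clock: 24.8
tool_pos: [0.4774, 0.1332, 0.212]
orientation: [-180.0, 0.0, -100.3]
force: [-0.2, 0.6, -6.3]
opening: 0.012
gripper_force: 30.0
```

play_rows(
  motion=[
    {"x": 0,"y": 0,"z": 0,"rx": 0,"ry": 0,"rz": 0},
    {"x": 0,"y": 0,"z": 0,"rx": 0,"ry": 0,"rz": 0},
  ],
)

```text
clock: 25.05
tool_pos: [0.4772, 0.1319, 0.212]
orientation: [180.0, -0.0, -100.3]
force: [-0.6, 0.0, -7.3]
opening: 0.0118
gripper_force: 30.0
```

play_rows(
  motion=[
    {"x": 0,"y": 0,"z": 0.26,"rx": 0,"ry": 0,"rz": 0},
    {"x": 0,"y": 0,"z": 0.5,"rx": 0,"ry": 0,"rz": 0},
    {"x": 0,"y": 0,"z": 0.5,"rx": 0,"ry": 0,"rz": 0},
    {"x": 0,"y": 0,"z": 0.5,"rx": 0,"ry": 0,"rz": 0},
    {"x": 0,"y": 0,"z": 0.5,"rx": 0,"ry": 0,"rz": 0},
    {"x": 0,"y": 0,"z": 0.3,"rx": 0,"ry": 0,"rz": 0},
    {"x": 0,"y": 0,"z": 0,"rx": 0,"ry": 0,"rz": 0},
    {"x": 0,"y": 0,"z": 0,"rx": 0,"ry": 0,"rz": 0},
  ],
)

```text
clock: 26.05
tool_pos: [0.4777, 0.1324, 0.1485]
orientation: [-180.0, 0.0, -100.3]
force: [0.1, -0.5, -6.9]
opening: 0.012
gripper_force: 30.0
```

Run:
```python
from h import *
n=cams.snapshot('scene'); cv2.imwrite('pics/s14.png',n); t=cams.snapshot('top'); cv2.imwrite('pics/t14.png',t)
o=ctrl.get_obs();print(o['tool_pos'],o['force'],o['clock'])
x0,y0,x1,y1=200,130,330,290
A=cv2.resize(n[y0:y1,x0:x1],None,fx=3.7,fy=3.7,interpolation=cv2.INTER_CUBIC)
yaw=np.radians(169.7);ex=np.array([np.cos(yaw),np.sin(yaw),0]);ey=np.array([-ex[1],ex[0],0])
C=np.array([.4770,.1335,o['tool_pos'][2]-.067+.010]); D=np.array([.4768,.134,.066])
def S(p,n='scene',o=(x0,y0),k=3.7): return (proj(n,p)-o)*k
for b,h,col,c in((.04,.048,(0,0,255),C),(.058,.074,(0,255,0),D)):
  for sx,sy in((1,1),(1,-1),(-1,1),(-1,-1)):
    p=S(c+ex*b*sx+ey*h*sy); cv2.circle(A,tuple(int(v) for v in p),2,col,-1); print(col,sx,sy,p.round(0))
tx0,ty0=205,195
B=cv2.resize(t[ty0:ty0+112,tx0:tx0+60],None,fx=5,fy=5,interpolation=cv2.INTER_CUBIC)
B=cv2.resize(t[190:300,200:300],None,fx=3,fy=3,interpolation=cv2.INTER_CUBIC)
H=max(A.shape[0],B.shape[0]); out=np.zeros((H,A.shape[1]+B.shape[1],3),'uint8'); out[:A.shape[0],:A.shape[1]]=A; out[:B.shape[0],A.shape[1]:]=B
print(out.shape); cv2.imwrite('pics/c8.png',out)
```

```text
[0.47765638 0.13244263 0.14858323] [-4.59860463e-03  7.21837830e-02 -6.16286073e+00] 26.15
(0, 0, 255) 1 1 [240. 399.]
(0, 0, 255) 1 -1 [144. 346.]
(0, 0, 255) -1 1 [349. 354.]
(0, 0, 255) -1 -1 [250. 306.]
(0, 255, 0) 1 1 [245. 466.]
(0, 255, 0) 1 -1 [ 99. 380.]
(0, 255, 0) -1 1 [402. 397.]
(0, 255, 0) -1 -1 [250. 322.]
(592, 781, 3)
```

View pics/c8.png

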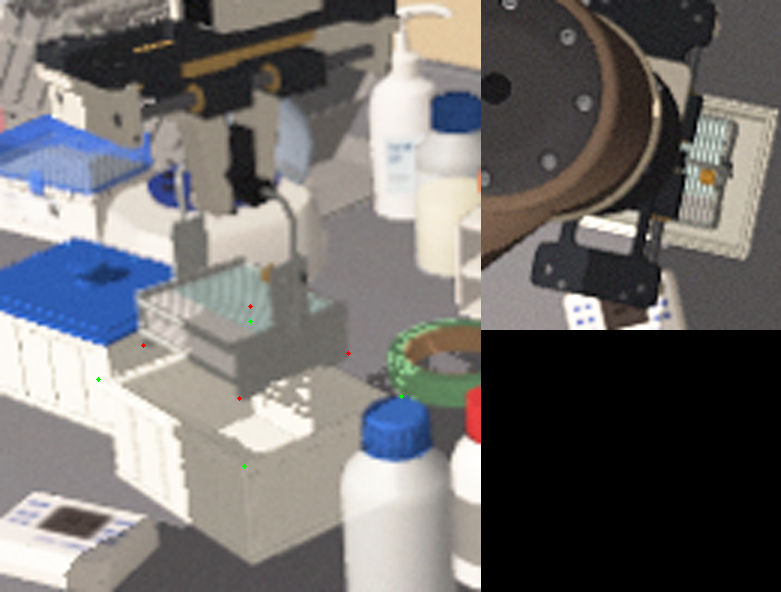

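The rack hangs level over the dish. Its bottom corners sit about 5 zoomed px above the predicted red dots. In the top view the rack's visible end corners are (735,118) and (718,228), and the dish's outer corners are (778,100) and (748,260). I'll measure from those.

Run:
```python
from h import *
np.set_printoptions(precision=4,suppress=True)
u=lambda x,y:(200+(x-482)/3,190+(y-1)/3)
yaw=np.radians(169.7);ex=np.array([np.cos(yaw),np.sin(yaw),0]);ey=np.array([-ex[1],ex[0],0]);D=np.array([.4768,.134,0])
L=lambda P:np.array([(P-D)@ex,(P-D)@ey])*1000
for x,y in((735,118),(718,228)): print('rack end corner, dish frame mm',L(at('top',*u(x,y),.1295)))
for x,y in((778,100),(748,260)): print('dish corner',L(at('top',*u(x,y),.066)))
k=lambda n,P:(482+(proj(n,P)[0]-200)*3,1+(proj(n,P)[1]-190)*3)
C=np.array([.477,.1335,.0])
for s in(1,-1): print('pred rack top corner c8',k('top',C+ex*.04*s+ey*.048+[0,0,.1295]),'dish',k('top',D+ex*.058*s+ey*.074+[0,0,.066]))
g=cv2.cvtColor(cv2.imread('pics/t14.png'),cv2.COLOR_BGR2GRAY)
for r in range(220,280): print(r,''.join('%x'%(v//16) for v in g[r,262:304]))
```

```text
rack end corner, dish frame mm [-41.017   49.4153]
rack end corner, dish frame mm [38.6306 53.6443]
dish corner [-65.1002  72.6433]
dish corner [58.2321 75.0687]
pred rack top corner c8 (np.float64(710.5959780311327), np.float64(228.02662124095212)) dish (np.float64(746.678121106572), np.float64(259.4143012066871))
pred rack top corner c8 (np.float64(733.4843534990395), np.float64(118.7277622975194)) dish (np.float64(777.8438245582993), np.float64(109.47795369147252))
220 18aaaa853455455455555555555555555555555545
221 139aaa832345776554455545555555545555555555
222 108aa9632212aa9888665544545455554555555545
223 1149a962221179abbb998887554454555545555555
224 2118a9422212abbbaaaabbca898665554455555555
225 11149842221289aaaabbbaaaacba98886654445545
226 1113983221059988789aaaabab99abbb9988955554
227 111086222117aa9999988889aaaabbaaaabbc65455
228 11115421212878799aa8989887899aaabbb9954555
229 11114322214988886778a9aba99988888aaa754555
230 111122222079a8a98989778bccbbaa998b9c855555
231 1111122221b9c9cab9aa7757bbcbbccbab9c855555
232 1111222210b9c9d9d9da9856bbcbbbbcab9a754555
233 1111122212d9
[... 1492 characters left out ...]
ccccbbaa989876756abccbbcbbbba6555455555555
266 bbbccccccbbaa9989bcbcccbabac85445555545545
267 9aaaabbbccccccbccbcbbbcbbb9c85455555544555
268 baa99aaabbbbccccccbccbccab9b75454555555455
269 bbaabbaaa9aaaaabbcccbbbcbbaa65545544554555
270 aaaabaaaabba999aaaabbccbbbb865555555555545
271 889aa99babaaabbaa999aabaaac954555555555555
272 5444578aaa99abbbaabbaaa9b9b955555555555555
273 4554444455789989aabbaaabb9a754555555455555
274 4555554554455567aaa99babaaa655555455545555
275 555554555555555554578aa99c8545555555545555
276 555455544555555455544455785455555555455555
277 555555554545544555545545544555555555554555
278 555555555554555555555545555455554555555555
279 655555555555555554554555545555555555545554
```

Run:
```python
from h import *
np.set_printoptions(precision=1,suppress=True)
yaw=np.radians(169.7);ex=np.array([np.cos(yaw),np.sin(yaw),0]);ey=np.array([-ex[1],ex[0],0]);C=np.array([.4768,.134,0]);k=3.7
for z in(.0935,.1305):
  for s in(1,-1):
    P=C+ex*.04*s+ey*.048+[0,0,z]; print(z,s,'top',proj('top',P),'d/dy1mm',proj('top',P+[0,.001,0])-proj('top',P),'d/dx',proj('top',P+[.001,0,0])-proj('top',P),'scene',proj('scene',P),[ (proj('scene',P+np.eye(3)[i]*.001)-proj('scene',P)).round(2) for i in range(3)])
g=cv2.cvtColor(cv2.imread('pics/s14.png'),cv2.COLOR_BGR2GRAY)
print('cols 234-300')
for r in range(202,262): print(r,''.join('%x'%(v//16) for v in g[r,228:312]))
```

```text
0.0935 1 top [277.5 265.9] d/dy1mm [-0.5 -0. ] d/dx [ 0.  -0.5] scene [264.5 236.9] [array([ 0.3, -0.2]), array([-0.3, -0.1]), array([-0. , -0.4])]
0.0935 -1 top [284.9 230.6] d/dy1mm [-0.4 -0. ] d/dx [ 0.  -0.4] scene [294.  224.9] [array([ 0.3, -0.2]), array([-0.3, -0.1]), array([-0. , -0.4])]
0.1305 1 top [275.9 265.8] d/dy1mm [-0.5 -0. ] d/dx [ 0.  -0.5] scene [263.2 220.8] [array([ 0.3, -0.2]), array([-0.4, -0.1]), array([-0. , -0.4])]
0.1305 -1 top [283.6 229.3] d/dy1mm [-0.5 -0. ] d/dx [ 0.  -0.5] scene [293.3 209.3] [array([ 0.3, -0.2]), array([-0.4, -0.1]), array([-0. , -0.4])]
cols 234-300
202 34444445555555555599667777877876677999abbba98777666766688888778788878887887788888878
203 33333334555555555599776777766767898aa9abaa977666666665688888877888777888888878788878
204 333233455555555555887776676678999a9aa9aa99877666666664478888787878878778888888878778
205 332334455555555556aa767667889999aaaaaa9a99876667776664388888887888888888788787778888
206 34455555555555688788668889999aa9aaaaaa9a99997666766665578888888888888788887888778878
207 55555555555688777668889999999aa9aaaaaa9a99a9
[... 4146 characters left out ...]
feefffffffffffd99999999999a999999999aaaaa99a99aaa9aaa9aaa9aceefffffecb987889b
255 888bfffffefffffeefffea9a99999999a9aa999aaaaaaaa999aaa9aaaaa9a999abeeefffffffffeeddcc
256 888aeffffeffffffffffe9999999999999999aaaaaaa9aa9aa9aaaaa9aa9a9999deefffffffffffeeddd
257 888cfffffefffffffffffd999999999999a99aaaa99aaa99999a9aaaaaa9a9a9adeffffffffffffeeddd
258 888aeffffeffffffeffffe999999999999999aa99999aaa99aaaa9a9aa9aa9a9ceeffffffffffffeeedd
259 8888adffeeffffffeffffe9999999999999999a99aaaaaaa9aa9a999a999999acefffffffffffffeeddd
260 888889beffffffffeffffe9999999999999999a99aaaaaaaaa9aaaa9aaa99a9adefffffffffffffeeedd
261 8888888adffffffffffffe9999999999999999a9aa99a9a99aaaaaaaa9999a99defffffffffffffeeedd
```

play_rows(
  motion=[
    {"x": 0,"y": 0,"z": 0.15,"rx": 0,"ry": 0,"rz": 0},
    {"x": 0,"y": 0,"z": 0.17,"rx": 0,"ry": 0,"rz": 0},
    {"x": 0,"y": 0,"z": 0.17,"rx": 0,"ry": 0,"rz": 0},
    {"x": 0,"y": 0,"z": 0.11,"rx": 0,"ry": 0,"rz": 0},
    {"x": 0,"y": 0,"z": 0,"rx": 0,"ry": 0,"rz": 0},
    {"x": 0,"y": 0,"z": 0,"rx": 0,"ry": 0,"rz": 0},
    {"x": 0,"y": 0,"z": 0,"rx": 0,"ry": 0,"rz": 0},
    {"x": 0,"y": 0,"z": 0,"rx": 0,"ry": 0,"rz": 0},
  ],
)

```text
clock: 27.15
tool_pos: [0.4773, 0.1322, 0.1332]
orientation: [-180.0, 0.0, -100.3]
force: [-0.4, -0.8, -7.6]
opening: 0.012
gripper_force: 30.0
```

Run:
```python
from h import *
np.set_printoptions(precision=2,suppress=True)
n=cams.snapshot('scene'); cv2.imwrite('pics/s15.png',n)
o=ctrl.get_obs();print(o['tool_pos'],o['orientation'],o['force'],o['moment'],o['clock'])
a=cv2.imread('pics/s14.png');g=cv2.cvtColor(a,cv2.COLOR_BGR2GRAY).astype(float)
def vedge(rows,c0,c1):
    pts=[]
    for r in rows:
        s=g[r,c0:c1]; lo,hi=np.median(s[:4]),np.median(s[-4:]); t=(lo+hi)/2
        i=np.where((s[:-1]<t)&(s[1:]>=t))[0]
        if len(i): i=i[0]; pts.append((r,c0+i+(t-s[i])/(s[i+1]-s[i])))
    return np.array(pts)
p=vedge(range(214,226),286,300); f=np.polyfit(p[:,0],p[:,1],1); print('right edge slope',f,p[:,1])
yaw=np.radians(169.7);ex=np.array([np.cos(yaw),np.sin(yaw),0]);ey=np.array([-ex[1],ex[0],0]);C=np.array([.4768,.134,.0915])
q=[proj('scene',C-ex*.04+ey*.048+[0,0,z]) for z in(.003,.034)]
print('pred slope',(q[0][0]-q[1][0])/(q[0][1]-q[1][1]))
# bottom edge of end plate: dark plate -> brighter dish, above transitions
b=[]
for c in range(268,291,2):
    s=g[218:242,c]; i=np.where((s[:-1]<118)&(s[1:]>=118))[0]; b.append((c,218+i[0] if len(i) else None))
print(b)
qb=[proj('scene',C+ex*k+ey*.048) for k in(.04,-.04)]; print('pred bottom',qb)
```

```text
[0.48 0.13 0.13] [-179.99    0.01 -100.31] [-0.38  0.17 -6.61] [ 0.07 -0.06  0.03] 27.2
right edge slope [  0.02 288.67] [293.67 293.23 293.46 293.03 293.   293.42 293.33 293.33 293.47 293.61
 293.48 293.65]
pred slope 0.04927190596938291
[(268, np.int64(236)), (270, np.int64(235)), (272, np.int64(233)), (274, np.int64(232)), (276, np.int64(231)), (278, np.int64(230)), (280, np.int64(230)), (282, np.int64(229)), (284, np.int64(228)), (286, np.int64(227)), (288, np.int64(228)), (290, np.int64(228))]
pred bottom [array([264.59, 237.8 ]), array([294.09, 225.68])]
```

Everything agrees: the rack underside is about 10 mm above the rim, centred to within about 2 mm, and level within the measuring noise. I'll let it settle for a second, then hand in.

play_rows(
  motion=[
    {"x": 0,"y": 0,"z": 0,"rx": 0,"ry": 0,"rz": 0},
    {"x": 0,"y": 0,"z": 0,"rx": 0,"ry": 0,"rz": 0},
    {"x": 0,"y": 0,"z": 0,"rx": 0,"ry": 0,"rz": 0},
    {"x": 0,"y": 0,"z": 0,"rx": 0,"ry": 0,"rz": 0},
    {"x": 0,"y": 0,"z": 0,"rx": 0,"ry": 0,"rz": 0},
    {"x": 0,"y": 0,"z": 0,"rx": 0,"ry": 0,"rz": 0},
    {"x": 0,"y": 0,"z": 0,"rx": 0,"ry": 0,"rz": 0},
    {"x": 0,"y": 0,"z": 0,"rx": 0,"ry": 0,"rz": 0},
  ],
)

```text
clock: 28.2
tool_pos: [0.4773, 0.1322, 0.1331]
orientation: [-180.0, 0.0, -100.3]
force: [0.6, -0.2, -6.8]
opening: 0.012
gripper_force: 30.0
```

Run:
```python
from h import *
z=cv2.imread('pics/scene0.png');n=cams.snapshot('scene');t=cams.snapshot('top');t0=cv2.imread('pics/top0.png')
print('bottles diff',cv2.absdiff(z,n)[240:295,292:346].mean(),'dish front',cv2.absdiff(z,n)[258:275,240:285].mean(),'covered',cv2.absdiff(t0,t)[200:245,150:195].mean(),'dish top',cv2.absdiff(t0,t)[225:272,288:300].mean())
o=ctrl.get_obs();print(o['tool_pos'],o['force'],abs(o['qvel']).max())
g=cv2.cvtColor(n,cv2.COLOR_BGR2GRAY)
print([218+int(np.where((g[218:250,c][:-1]<118)&(g[218:250,c][1:]>=118))[0][-1]) for c in(266,268,270,272)])
print(workorder.close_job())
```

```text
bottles diff 5.141638608305275 dish front 7.622222222222222 covered 50.50584362139918 dish top 13.219267139479905
[0.47726516 0.13220909 0.13305567] [ 0.78568384 -0.65091394 -7.48348878] 0.13603191670249315
[243, 243, 242, 240]
the job is handed in; nothing more can be done
None
```

The job is handed in: the handle is upright in its catch, and the rack is held still about 10 mm above the open dish, centred to about 2 mm and level within 2° as far as I could measure; no sign that the dish or bottles moved, though the arm blocked my view of the covered dish at the end.

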